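Change over the jar shaker with the left-hand clamp screw

ROBOT

A 6-joint arm with a two-finger parallel gripper is mounted at the origin on a cart in front of the work surface, level with it; the furniture and walls round the work are solid. World frame = base frame: x ahead of the robot, y to its left, z up, the work surface at z = 0. Lengths are in m, angles in rad, forces in N, time in s.
With the tool pointing down it reaches from about 0.275 to 0.85 m from the base axis. Payload 5.2 kg.
Tool frame: the origin (TCP) lies at the centre of the arm's flange, where the gripper is bolted on; the fingertips stand 173 mm ahead of it and the grasp point (between the pads) lies 155 mm ahead of it; z points along the fingers, y is the line along which they close (so a half turn about z gives the same grasp; the last joint's range is limited). The gripper opens to 85 mm and grips with 20 to 120 N. Pads are 22 mm wide; open, the fingers measure 114 mm over their backs; the gripper's body (76 mm by 85 mm) begins 54 mm behind the grasp point. The pads swing forward as they close: fully open they stand 13 mm farther back than shut.
Start: joints at [-1.405, 0.259, 1.535, -0, 1.348, -0.203], TCP at [0.198, -0.513, 0.405] pointing down, gripper open.
Joint ranges: [-3.14, 3.14], [-0.91, 2.08], [0.19, 2.58], [-1.22, 4.36], [0.22, 2.71], [-3.12, 3.12]. Speed limits (rad/s): [2.57, 2.57, 3.14, 3.14, 3.14, 3.14].

INTERFACE

Orientations are given as a unit quaternion [x, y, z, w].
In Python, from workcell import sensors, vision, ticket gives the robot as it stands.
- The arm moves only by the tool drive_tool, never from a script. Its argument "targets" is a list of rows, each an object with "linear": the shift along the tool's x, y, z in cm, a list of three; "roll": the turn about the tool's z in rad. A call has exactly 5 rows; each row is the pose to reach, as a shift and turn from the pose commanded when the call began, along the tool's axes at that moment; what a row does not reach only later rows make up. A row lasts 1/8 s, in which the tool goes at most 62.5 mm and 10.7 degrees, less where a joint would pass 70% of its speed; a pose out of reach is approached as far as the arm can. A call with a gripper value outside its range is refused whole. "hand" is the finger opening in cm, from 0 to 8.54, set as the call begins (left out, the last holds). The fingers move at their own pace and stop on an object; the grip force is fixed at half the most. Time passes only in rows, so rows that repeat a pose let the fingers close, or fill a call up. It gives the time, the measured TCP pose, the force, the opening and the grip force at its end, in the units of the state.
- sensors.get_state(): the state, without advancing time (a new reading comes with each control period).
- vision.get_image(name): name is "scene" or "top"; returns a dict with "color" (384x512x3 uint8, blue, green, red), "vertical_fov" (degrees; the focal length in pixels is half the picture's height over the tangent of half this angle, whatever the lens; pixels are square), "cx", "cy" (the principal point, pixels), "k1" (the pictures are not rectified: a ray, as slopes to the right and down, at radius r is drawn at 1 + k1 r^2 times it, then the intrinsics apply), "origin" and "attitude" of the camera in the world. Camera axes: x right, y down, z forward; pixel columns grow to the right and rows downward; lengths in m; the calibration is good to about 2 mm. A picture is of the moment at which its call begins. There is no depth.
- ticket.job_done(): hands the job in; it is judged then, once.
The state is a dict: "time_s": time; "joints": joint angles; "qd": joint speeds; "tau": joint torques, N m; "tcp_pos": TCP position; "tcp_rot": TCP orientation; "contact_force": force on the tool from outside, world axes, zero at the start; "moment": the same for the moment, N m; "gripper_width": opening from 0.0 (shut) to 1.0 (fully open); "grip_force": force on a finger pad.
Only numpy, scipy, OpenCV 4.12 (cv2) and the standard library are available. Lean on these libraries where they do the work, as an engineer would, in place of code of your own. Each camera call takes 0.05 s, during which the arm holds its last target. There are 200 camera calls.

TASK

Change over the jar shaker: its clamp screw has a left-hand thread, so open the jaw by turning the red T-knob clockwise until it stops, move every finished jar (red lid) out of the clamp to stand upright in the blue tray, and stand every waiting jar (green lid) from the left of the table upright on the shaker bed between jaw and fence. Then turn the knob back anticlockwise until it stops, so that the jaw holds the new jars tight, and only after that start the shaker by pressing the yellow treadle down to its stop and letting it come back up. Leave the roll of tape and the marker where they are.

Things in the scene. Friction and masses are not known exactly. Their poses are not given: they have to be found in the camera images.
- shaker: grey jar shaker fixed to the table; base 140 mm (x) by 360 mm (y from -227 to +133 mm) by 40 mm high; origin on the table under the clamp's middle. Along y (-125 to +125 mm) run a fixed steel fence (face at x = +24 mm) and, at the -x side, a cushioned jaw, both 26 mm above the bed. The blue gear case under the knob is at y = -187 mm, its top 70 mm above the table.
- bed_mid (a point): point on top of the shaker's bed, 40 mm above the table, where a jar clamped midway stands; shaker's axes: x from jaw to fence, y along the channel, z up. Jars may stand anywhere from y = -95 to +95 mm (three black marks at y = -80, 0, +80 mm). With the jaw fully open the channel runs from x = -38 to +24 mm, so put jars down at about x = -7 mm.
- knob_grip (a point): middle of the grip bar of the red T-knob, 94 mm above the table on the knob's vertical axis; the bar is 66 mm long along this point's x, 14 mm wide along its y and 24 mm tall (82 to 106 mm above the table); turns with the knob
- clamp_knob (a joint): angle of the T-knob, rad, 0 to 3.4 with hard stops; grows as the knob is turned CLOCKWISE seen from above (left-hand thread), which opens the jaw 6 mm per rad. 0: jaw fully tightened; 3.4: fully open. Clamped jars come free at about 1.0. Friction 0.2 N m; stays where it is left. It starts tight, between 0 and 0.3.
- cushion (a joint): compression of the jaw's spring cushion, m: 0 when it bears on nothing, up to 0.006 with a jar between and the knob fully tightened (about 17 N in all)
- tray: blue open tray fixed to the table, 165 mm (x) by 110 mm (y), 22 mm high, walls and floor 4 to 5 mm; origin under its centre
- treadle (a joint): angle of the yellow spring treadle, rad: 0 up, 0.20 at its stop; grows as it is pressed; springs back when released. About 2 N to start and 6 N to reach the stop when pressed at treadle_pad; stays up otherwise
- treadle_pad (a point): point on top of the treadle plate where to press, 90 mm from the hinge; about 57 mm above the table when up and 17 mm lower at the stop. The plate is 72 mm wide along this point's y; hinge on the side of its -x. The treadle's base is fixed to the table.
- done_a: squat amber pigment jar with a red lid, 48 mm in diameter all the way up, 60 mm tall, about 120 g, low centre of mass; origin at the centre of its underside, z up its axis. Finished: it starts clamped in the shaker and belongs in the tray. It may be absent (None).
- done_b: squat amber pigment jar with a red lid, 48 mm in diameter all the way up, 60 mm tall, about 120 g, low centre of mass; origin at the centre of its underside, z up its axis. Finished: it starts clamped in the shaker and belongs in the tray. It may be absent (None).
- fresh_a: squat amber pigment jar with a green lid, 48 mm in diameter all the way up, 60 mm tall, about 120 g, low centre of mass; origin at the centre of its underside, z up its axis. Waiting: it starts on the bare table at the left and belongs in the shaker's clamp. It may be absent (None).
- fresh_b: squat amber pigment jar with a green lid, 48 mm in diameter all the way up, 60 mm tall, about 120 g, low centre of mass; origin at the centre of its underside, z up its axis. Waiting: it starts on the bare table at the left and belongs in the shaker's clamp. It may be absent (None).
- fresh_c: squat amber pigment jar with a green lid, 48 mm in diameter all the way up, 60 mm tall, about 120 g, low centre of mass; origin at the centre of its underside, z up its axis. Waiting: it starts on the bare table at the left and belongs in the shaker's clamp. It may be absent (None).
- tape: bystander: roll of brown tape lying flat, 93 mm across and 48 mm tall; origin under its centre; leave alone
- marker: bystander: red and white marker lying on the table, 141 mm long along its y, 13 mm thick; leave alone
Things that resemble listed ones, but are neither listed nor needed, are in the scene too. What is shaped like the fresh_b but purple is not meant.

How it is judged:
On the way, in this order (a step that is already met when the one before it is completed fails the run):
1. the T-knob is turned clockwise to its open stop (value of joint clamp_knob above 3.1 rad), for 0.2 s.
2. the finished jars stand in the tray and the waiting ones upright in the clamp (x of done_a in the frame of tray between -0.055 and 0.055 m and y of done_a in the frame of tray between -0.03 and 0.03 m and z of done_a in the frame of tray between -0.002 and 0.012 m and angle between each of done_a, done_b, fresh_a, fresh_b, fresh_c's own z axis and vertical below 0.15 rad and x of done_b in the frame of tray between -0.055 and 0.055 m and y of done_b in the frame of tray between -0.03 and 0.03 m and z of done_b in the frame of tray between -0.002 and 0.012 m and x of fresh_a in the frame of bed_mid between -0.022 and 0.008 m and y of fresh_a in the frame of bed_mid between -0.11 and 0.11 m and z of fresh_a in the frame of bed_mid between -0.006 and 0.006 m and x of fresh_b in the frame of bed_mid between -0.022 and 0.008 m and y of fresh_b in the frame of bed_mid between -0.11 and 0.11 m and z of fresh_b in the frame of bed_mid between -0.006 and 0.006 m and x of fresh_c in the frame of bed_mid between -0.022 and 0.008 m and y of fresh_c in the frame of bed_mid between -0.11 and 0.11 m and z of fresh_c in the frame of bed_mid between -0.006 and 0.006 m), for 0.2 s.
3. the knob is turned back anticlockwise to its stop and the jaw holds the new jars tight (x of fresh_a in the frame of bed_mid between -0.006 and 0.006 m and y of fresh_a in the frame of bed_mid between -0.11 and 0.11 m and z of fresh_a in the frame of bed_mid between -0.006 and 0.006 m and angle between each of fresh_a, fresh_b, fresh_c's own z axis and vertical below 0.15 rad and x of fresh_b in the frame of bed_mid between -0.006 and 0.006 m and y of fresh_b in the frame of bed_mid between -0.11 and 0.11 m and z of fresh_b in the frame of bed_mid between -0.006 and 0.006 m and x of fresh_c in the frame of bed_mid between -0.006 and 0.006 m and y of fresh_c in the frame of bed_mid between -0.11 and 0.11 m and z of fresh_c in the frame of bed_mid between -0.006 and 0.006 m and value of joint clamp_knob below 0.35 rad and value of joint cushion above 0.003 m), for 0.2 s.
4. the treadle is pressed down to its stop with the clamp tight (value of joint treadle above 0.17 rad and value of joint clamp_knob below 0.35 rad and value of joint cushion above 0.003 m), for 0.1 s.
At the end, for the whole second after the job is handed in: Finished jars upright inside the tray; new jars upright on the shaker bed, held between jaw and fence (within 6 mm of the clamped line); knob within 0.35 rad of its tight stop and the cushion pressed in by over 3 mm; treadle back up (under 0.04 rad); everything at rest (all of step 3 and x of done_a in the frame of tray between -0.055 and 0.055 m and y of done_a in the frame of tray between -0.03 and 0.03 m and z of done_a in the frame of tray between -0.002 and 0.012 m and angle between each of done_a, done_b's own z axis and vertical below 0.15 rad and x of done_b in the frame of tray between -0.055 and 0.055 m and y of done_b in the frame of tray between -0.03 and 0.03 m and z of done_b in the frame of tray between -0.002 and 0.012 m and linear speed of each of done_a, done_b, fresh_a, fresh_b, fresh_c below 0.02 m/s and value of joint treadle below 0.04 rad); the robot touches nothing.
It fails at once if the treadle is pressed while the clamp is not tight (value of joint treadle above 0.1 rad and value of joint clamp_knob above 0.7 rad).
It fails at once if a bystander (tape roll, marker) is moved by more than 3 cm (distance of any of tape, marker from where it was at the start of the episode above 0.03 m).
Of done_a, done_b only 1 to 2 are there at a start; the rules pass over those that are not, and their reading is None.
Of fresh_a, fresh_b, fresh_c only 2 to 3 are there at a start; the rules pass over those that are not, and their reading is None.
At some moment in a run one of fresh_a, fresh_b, fresh_c may be knocked a few centimetres aside while the robot is not near it.
It also fails if it takes over 208 s, if anything falls off the work surface, if the arm or the gripper's body presses on something with over 40 N, if the wrist force passes 120 N, or if a joint passes its speed limit or range.

## Working session

There is one attempt and no reset: what is moved stays moved. The work goes in short steps, Python scripts to look and compute and a tool call to move; the robot and the scene stay as the last step left them, time stands still between calls to the robot, and variables do not carry over. Pictures are saved under pics/ and viewed, at most 14 in all, crops included, and the job is handed in when it is done.

Besides the shell and the picture viewer there is one more tool, called after "Request:" as name([rows], argument=value, ...), one row to a line, values as JSON. drive_tool: Moves the arm, as the interface text tells. Its arguments: {"type":"object","properties":{"targets":{"type":"array","items":{"type":"object","properties":{"linear":{"type":"array","items":{"type":"number"}},"roll":{"type":"number"}}}},"hand":{"type":"number"}},"required":["targets"]}

```bash
mkdir -p pics; ls
cat > h.py <<'E'
import numpy as np,cv2
from scipy.spatial.transform import Rotation as R
from workcell import sensors,vision,ticket
def cam(n):
    d=vision.get_image(n); return d
def K(d):
    h,w=d["color"].shape[:2]; f=h/2/np.tan(np.radians(d["vertical_fov"])/2)
    return np.array([[f,0,d["cx"]],[0,f,d["cy"]],[0,0,1.]]),np.array([d["k1"],0,0,0,0.])
def rot(d):
    a=np.array(d["attitude"]); return R.from_quat(a).as_matrix() if a.size==4 else a
def pix2w(d,uv,z):
    k,D=K(d); p=cv2.undistortPointsIter(np.array(uv,float).reshape(-1,1,2),k,D,None,None,(3,100,1e-10)).reshape(-1,2)
    r=np.c_[p,np.ones(len(p))]@rot(d).T; o=np.array(d["origin"])
    return o+r*((z-o[2])/r[:,2])[:,None]
def w2pix(d,P):
    k,D=K(d); c=(np.array(P,float).reshape(-1,3)-d["origin"])@rot(d)
    return cv2.projectPoints(c,np.zeros(3),np.zeros(3),k,D)[0].reshape(-1,2)
E
python3 - <<'E'
from h import *
for n in("top","scene"):
    d=cam(n); print(n,d["vertical_fov"],d["cx"],d["cy"],d["k1"],d["origin"],d["attitude"])
    cv2.imwrite(f"pics/{n}0.png",cv2.resize(d["color"],(800,600),interpolation=cv2.INTER_CUBIC))
s=sensors.get_state();print(s)
E
```

```text
pics
top 49.90508520561038 264.727784184631 194.0193467371222 0.03144831584235011 [3.62135101e-01 1.05259800e-03 1.40436033e+00] [-0.69553471  0.71679888 -0.03577183  0.03392959]
scene 52.02154427524928 252.73820134666084 194.49802407284207 -0.01926471117303521 [-0.11644857  0.53994018  0.67269252] [-0.36797205  0.80866953 -0.41456804  0.19693529]
{'time_s': 0.1, 'joints': array([-1.40477590e+00,  2.59275044e-01,  1.53597241e+00, -3.93200670e-05,
        1.34803300e+00, -2.02801242e-01]), 'qd': array([ 0.00124784,  0.00033608, -0.00091221, -0.00116843,  0.00296148,
        0.00076757]), 'tau': array([ 2.46088290e-03, -4.46968675e+01, -2.91246289e+01, -3.26366589e-04,
        6.30566821e-03,  8.88824427e-07]), 'tcp_pos': array([ 0.19826526, -0.51280829,  0.40395544]), 'tcp_rot': array([ 9.83043305e-01,  1.83371612e-01, -3.64860153e-06, -8.44106757e-04]), 'contact_force': array([ 0.31836667,  0.55751535, -0.25373358]), 'moment': array([-0.02354223,  0.01058664, -0.00271722]), 'grip_force': 0.0, 'gripper_width': 0.9996908009121055}
```

View pics/top0.png

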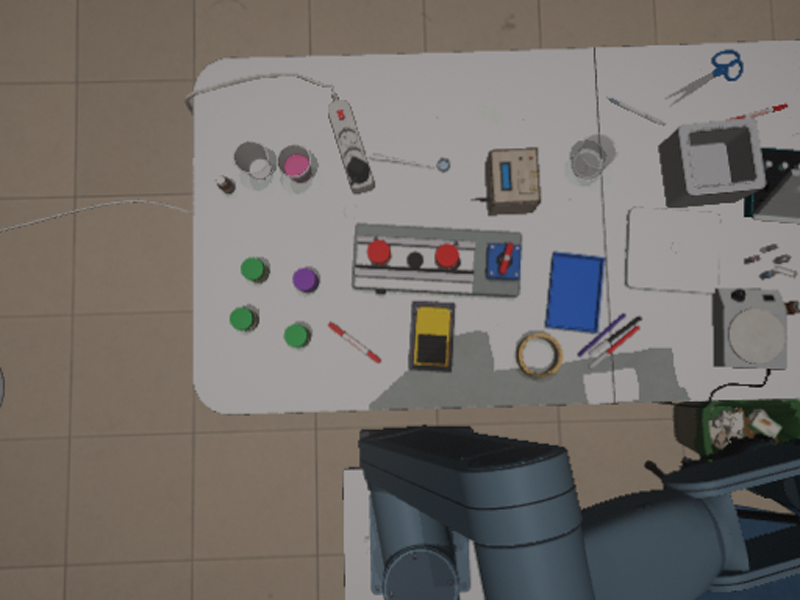

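View pics/scene0.png

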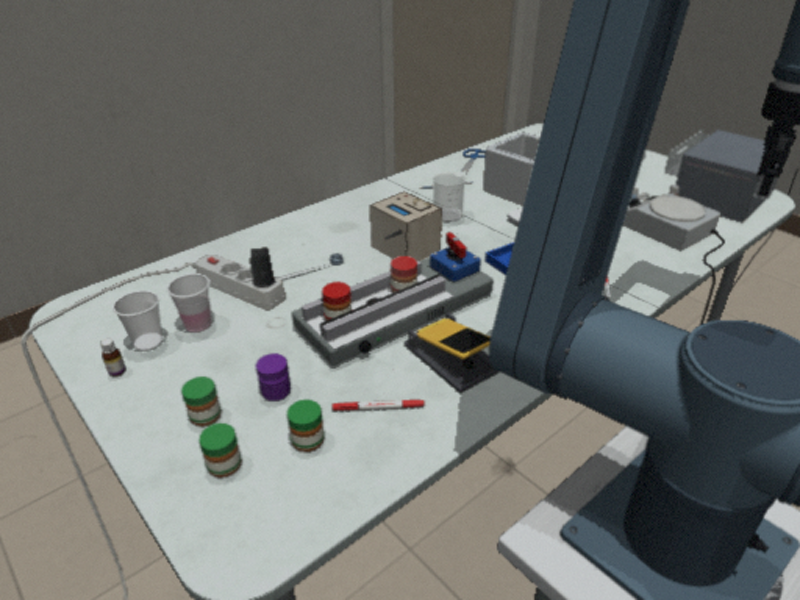

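The top view shows three green-lid jars at (254,270), (243,320) and (297,335), all shaped like fresh_*. The purple jar at (305,280) is the decoy. The red-lid jars are at (378,252) and (447,257), the knob bar at (505,260), tray (576,290), treadle (433,335), tape (539,354) and marker (355,342). I'll confirm these in one enlarged crop and measure.

Run:
```python
from h import *
d=cam("top"); im=d["color"]
cv2.imwrite("pics/crop1.png",cv2.resize(im[130:250,140:400],None,fx=3,fy=3,interpolation=cv2.INTER_CUBIC))
hsv=cv2.cvtColor(im,cv2.COLOR_BGR2HSV)
def blobs(lo,hi,mn,name,z):
    m=cv2.inRange(hsv,lo,hi); m[260:]=0
    n,_,st,c=cv2.connectedComponentsWithStats(m)
    for i in range(1,n):
        if st[i,4]>=mn and 140<c[i][0]<400:
            mm=(_==i).astype(np.uint8);r=cv2.minAreaRect(cv2.findNonZero(mm))
            print(name,st[i,4],c[i].round(1),pix2w(d,c[i],z)[0].round(4),"rect",np.round(r[0],1),np.round(r[1],1),round(r[2],1))
blobs((45,80,40),(85,255,255),40,"green",.054)
blobs((0,130,90),(8,255,255),20,"red",.094)
blobs((168,130,90),(180,255,255),20,"red2",.094)
blobs((125,60,40),(160,255,255),40,"purple",.054)
blobs((100,120,60),(122,255,255),60,"blue",.01)
blobs((20,120,90),(32,255,255),60,"yellow",.057)
```

```text
green 162 [161.  171.7] [0.58   0.3351 0.054 ] rect [160.9 171.8] [13.6 13.6] 18.4
green 164 [154.1 203.5] [0.4753 0.3585 0.054 ] rect [154.  203.5] [13. 14.] 90.0
green 166 [189.  214.5] [0.436  0.2448 0.054 ] rect [189.  214.5] [13. 14.] 90.0
red 172 [242.2 160.8] [0.6012 0.0649 0.094 ] rect [242. 161.] [14. 14.] 90.0
red 172 [285.7 163.2] [ 0.5892 -0.0747  0.094 ] rect [286. 163.] [14. 14.] 0.0
red 24 [325.3 159.2] [ 0.5982 -0.2024  0.094 ] rect [325.2 159.2] [3.1 7.1] 11.3
red 31 [322.1 170. ] [ 0.5635 -0.1906  0.094 ] rect [321.9 170.3] [3.8 8.2] 18.4
red 27 [215.  210.2] [0.4448 0.1553 0.094 ] rect [214.8 210.2] [10.   2.6] 36.9
red 52 [398.5 216.6] [ 0.4071 -0.4254  0.094 ] rect [398.3 216.8] [ 2.  24.8] 50.2
red 24 [238.7 227.8] [0.3867 0.0812 0.094 ] rect [238.9 228. ] [8.6 2.6] 36.9
purple 193 [195. 179.] [0.5524 0.2239 0.054 ] rect [195. 179.] [15.6 14.1] 45.0
purple 81 [384.2 214.2] [ 0.4178 -0.3924  0.054 ] rect [384.5 214. ] [ 2.1 38.9] 48.4
blue 73 [323.2 112.3] [ 0.7779 -0.2153  0.01  ] rect [323.2 112.5] [15.3  4.5] 85.6
blue 277 [321.5 167.7] [ 0.5846 -0.2011  0.01  ] rect [322. 167.] [22. 20.] 90.0
blue 1540 [367.5 186.8] [ 0.5143 -0.3542  0.01  ] rect [367.7 186.8] [32.6 48.3] 5.4
yellow 434 [275.9 207.6] [ 0.4497 -0.0396  0.057 ] rect [276.3 214.9] [21.6 37.5] 3.6
```

View pics/crop1.png

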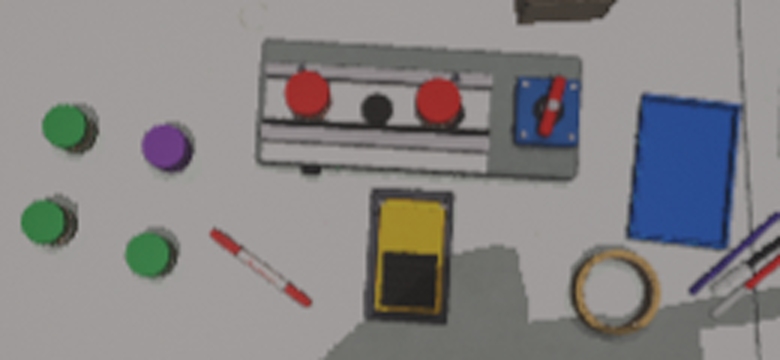

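The crop confirms it: green lids at crop (67,127), (46,221) and (150,254), purple decoy at (166,148). Next I'll get the poses of shaker, tray and treadle.

Run:
```python
from h import *
d=cam("top")
g=lambda l:np.array(l)/3.+[140,130]-[.33,.33]
q=pix2w(d,g([(263,40),(581,57),(577,181),(258,166)]),.04); print("shaker",q.round(4))
# fit: corners in shaker frame TL=(+70,133) TR=(70,-227) BR BL
L=np.array([[.07,.133],[.07,-.227],[-.07,-.227],[-.07,.133]])
def fit(L,W):
    a=L-L.mean(0);b=W-W.mean(0);th=np.arctan2((a[:,0]*b[:,1]-a[:,1]*b[:,0]).sum(),(a*b).sum())
    c,s=np.cos(th),np.sin(th);M=np.array([[c,-s],[s,c]]);t=W.mean(0)-M@L.mean(0);return th,t,W-(L@M.T+t)
print(fit(L,q[:,:2]))
t=pix2w(d,g([(642,94),(741,103),(727,248),(627,238)]),.022);print("tray",t.round(4),t.mean(0))
L=np.array([[.0825,.055],[.0825,-.055],[-.0825,-.055],[-.0825,.055]]);print(fit(L,t[:,:2]))
p=pix2w(d,g([(380,198),(445,202),(437,313),(374,308),(384,252),(437,254),(437,308),(379,304)]),.055);print("tre",p.round(4))
b=pix2w(d,g([(372,188),(453,193),(446,322),(366,318)]),.02);print("base",b.round(4))
s=cam("scene");cv2.imwrite("pics/scene1.png",cv2.resize(s["color"][140:250,180:345],None,fx=4.8,fy=4.8,interpolation=cv2.INTER_CUBIC))
```

```text
shaker [[ 0.673   0.1159  0.04  ]
 [ 0.643  -0.2393  0.04  ]
 [ 0.5037 -0.2284  0.04  ]
 [ 0.5311  0.1245  0.04  ]]
(np.float64(-0.07933943635240497), array([ 0.59143702, -0.00998996]), array([[ 1.28425173e-03, -1.17614577e-03],
       [-2.51220989e-04,  2.54953728e-03],
       [ 6.90989425e-05,  2.27919851e-03],
       [-1.10212969e-03, -3.65259003e-03]]))
tray [[ 0.6021 -0.3093  0.022 ]
 [ 0.5884 -0.4199  0.022 ]
 [ 0.4255 -0.3948  0.022 ]
 [ 0.4399 -0.2842  0.022 ]] [ 0.51400072 -0.35204851  0.022     ]
(np.float64(-0.14490112154922055), array([ 0.51400072, -0.35204851]), array([[-0.00143787,  0.00028453],
       [ 0.00070651, -0.00154796],
       [ 0.00109154, -0.0002145 ],
       [-0.00036018,  0.00147793]]))
tre [[ 0.49   -0.0096  0.055 ]
 [ 0.4834 -0.0806  0.055 ]
 [ 0.3629 -0.0676  0.055 ]
 [ 0.3703  0.0006  0.055 ]
 [ 0.4307 -0.0122  0.055 ]
 [ 0.4268 -0.0698  0.055 ]
 [ 0.3683 -0.0678  0.055 ]
 [ 0.3745 -0.005   0.055 ]]
base [[ 0.5048 -0.0012  0.02  ]
 [ 0.4965 -0.092   0.02  ]
 [ 0.3526 -0.079   0.02  ]
 [ 0.3597  0.0098  0.02  ]]
```

View pics/scene1.png

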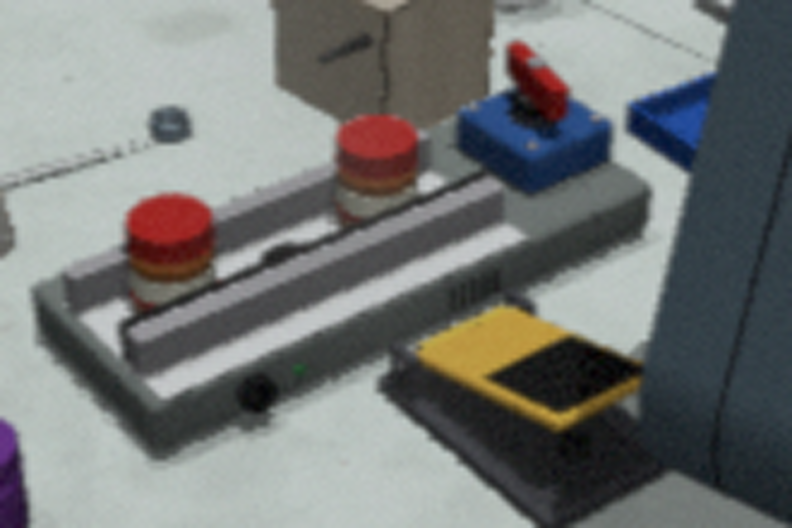

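Treadle: the hinge is on the shaker side and the rubber pad is at the free end, near (0.397, -0.039). Knob: about (0.579, -0.197), bar yaw -0.33, so joint ≈ 0.25. I'll write a planner that converts world waypoints into call rows.

```bash
cat > plan.py <<'E'
import sys,json
from h import *
def plan(wps,start=None):
    "wps: (x,y,z,yaw_x,[mm_per_row]); prints call rows (cm, rad)"
    s=sensors.get_state(); p=np.array(s["tcp_pos"]); X=R.from_quat(s["tcp_rot"]).as_matrix()[:,0]; a=np.arctan2(X[1],X[0])
    if start is not None: p,a=np.array(start[:3],float),start[3]
    for w in wps:
        sp=w[4] if len(w)>4 else 45
        dr=-(w[3]-a); n=max(1,int(np.ceil(max(np.linalg.norm(np.array(w[:3])-p)*1000/sp,abs(dr)/.18))/5+.999) if True else 1)
        P0,A0=p.copy(),a
        for i in range(n):
            rows=[]
            for j in range(1,6):
                f=(i*5+j)/(5*n); q=P0+(np.array(w[:3])-P0)*f-p; c,sn=np.cos(a),np.sin(a)
                rows.append([round(100*(q[0]*c+q[1]*sn),1),round(100*(q[0]*sn-q[1]*c),1),round(-100*q[2],1),round((a-A0)+dr*f,2)])
            print(w[:3],"|",*rows)
            t=rows[-1];c,sn=np.cos(a),np.sin(a); p=p+np.array([t[0]*c+t[1]*sn,t[0]*sn-t[1]*c,-t[2]])/100; a-=t[3]
    print("end",p.round(4),round(a,3))
def st():
    s=sensors.get_state();X=R.from_quat(s["tcp_rot"]).as_matrix();print("t",round(s["time_s"],2),s["tcp_pos"].round(4),"yaw",round(np.arctan2(X[1,0],X[0,0]),3),"q",s["joints"].round(2),"F",np.round(s["contact_force"],1),"w",round(s["gripper_width"],3),"g",round(s["grip_force"],1))
E
python3 - <<'E'
from plan import *
st();plan([(.579,-.1965,.34,2.814),(.579,-.1965,.251,2.814,20)])
E
```

```text
t 0.25 [ 0.1983 -0.5129  0.4043] yaw 0.369 q [-1.4   0.26  1.54  0.    1.35 -0.2 ] F [0.3 0.1 0.5] w 1.002 g 0.0
(0.579, -0.1965, 0.34) | [np.float64(3.1), np.float64(-1.1), np.float64(0.4), np.float64(-0.16)] [np.float64(6.3), np.float64(-2.1), np.float64(0.9), np.float64(-0.33)] [np.float64(9.4), np.float64(-3.2), np.float64(1.3), np.float64(-0.49)] [np.float64(12.5), np.float64(-4.2), np.float64(1.7), np.float64(-0.65)] [np.float64(15.6), np.float64(-5.3), np.float64(2.1), np.float64(-0.82)]
(0.579, -0.1965, 0.34) | [np.float64(2.9), np.float64(1.6), np.float64(0.5), np.float64(-0.16)] [np.float64(5.8), np.float64(3.2), np.float64(0.9), np.float64(-0.32)] [np.float64(8.7), np.float64(4.8), np.float64(1.3), np.float64(-0.48)] [np.float64(11.6), np.float64(6.3), np.float64(1.8), np.float64(-0.65)] [np.float64(14.5), np.float64(7.9), np.float64(2.2), np.float64(-0.81)]
(0.579, -0.1965, 0.34) | [np.float64(0.9), np.float64(3.2), np.float64(0.4), np.float64(-0.16)] [np.float64(1.7), np.float64(6.4), np.float64(0.8), np.float64(-0.33)] [np.float64(2.6), np.float64(9.6), np.float64(1.3), np.float64(-0.49)] [np.float64(3.5), np.float64(12.8), np.float64(1.7), np.float64(-0.65)] [np.float64(4.3), np.float64(15.9), np.float64(2.1), np.float64(-0.82)]
(0.579, -0.1965, 0.251) | [np.float64(0.0), np.float64(0.0), np.float64(1.8), np.float64(0.0)] [np.float64(0.0), np.float64(0.0), np.float64(3.6), np.float64(0.0)] [np.float64(0.0), np.float64(0.0), np.float64(5.4), np.float64(0.0)] [np.float64(0.0), np.float64(0.0), np.float64(7.1), np.float64(0.0)] [np.float64(0.0), np.float64(0.1), np.float64(8.9), np.float64(0.0)]
end [ 0.5792 -0.1961  0.2513] 2.819
```

Request:
drive_tool([
  {"linear": [3.1,-1.1,0.4],"roll": -0.16},
  {"linear": [6.3,-2.1,0.9],"roll": -0.33},
  {"linear": [9.4,-3.2,1.3],"roll": -0.49},
  {"linear": [12.5,-4.2,1.7],"roll": -0.65},
  {"linear": [15.6,-5.3,2.1],"roll": -0.82},
], hand=8.5)

```text
time_s: 0.88
tcp_pos: [0.3254, -0.4066, 0.3835]
tcp_rot: [0.827, 0.562, 0.0, -0.0]
contact_force: [0.0, 0.2, -0.1]
gripper_width: 0.999
grip_force: 0.0
```

Request:
drive_tool([
  {"linear": [2.9,1.6,0.5],"roll": -0.16},
  {"linear": [5.8,3.2,0.9],"roll": -0.32},
  {"linear": [8.7,4.8,1.3],"roll": -0.48},
  {"linear": [11.6,6.3,1.8],"roll": -0.65},
  {"linear": [14.5,7.9,2.2],"roll": -0.81},
])

```text
time_s: 1.5
tcp_pos: [0.4528, -0.3014, 0.3615]
tcp_rot: [0.539, 0.843, 0.0, -0.0]
contact_force: [-1.0, -0.1, -0.0]
gripper_width: 0.997
grip_force: 0.0
```

Request:
drive_tool([
  {"linear": [0.9,3.2,0.4],"roll": -0.16},
  {"linear": [1.7,6.4,0.8],"roll": -0.33},
  {"linear": [2.6,9.6,1.3],"roll": -0.49},
  {"linear": [3.5,12.8,1.7],"roll": -0.65},
  {"linear": [4.3,15.9,2.1],"roll": -0.82},
])

```text
time_s: 2.12
tcp_pos: [0.5796, -0.1963, 0.3404]
tcp_rot: [0.158, 0.987, 0.0, -0.0]
contact_force: [-0.1, -0.1, -0.9]
gripper_width: 0.993
grip_force: 0.0
```

```bash
sed -i 's/rows.append(\[\(.*\)\])$/rows.append([float(v) for v in (\1)])/' plan.py
python3 - <<'E'
from plan import *
st();plan([(.579,-.1965,.34,2.814),(.579,-.1965,.251,2.814,20)])
d=cam("top");cv2.imwrite("pics/top2.png",cv2.resize(d["color"][110:260,130:400],None,fx=2.9,fy=2.9,interpolation=cv2.INTER_CUBIC))
E
```

```text
t 2.12 [ 0.5796 -0.1963  0.3404] yaw 2.824 q [-0.51  0.42  1.47 -0.    1.26 -1.76] F [-0.1 -0.1 -0.9] w 0.993 g 0.0
(0.579, -0.1965, 0.34) | [0.0, -0.0, 0.0, 0.0] [0.0, -0.0, 0.0, 0.0] [0.0, -0.0, 0.0, 0.01] [0.0, -0.0, 0.0, 0.01] [0.1, -0.0, 0.0, 0.01]
(0.579, -0.1965, 0.251) | [-0.0, -0.0, 1.8, 0.0] [-0.0, -0.0, 3.6, 0.0] [-0.0, -0.0, 5.4, 0.0] [-0.0, -0.0, 7.2, 0.0] [-0.0, -0.0, 8.9, 0.0]
end [ 0.5787 -0.196   0.2514] 2.814
```

Request:
drive_tool([
  {"linear": [0,0,1.8]},
  {"linear": [0,0,3.6]},
  {"linear": [0,0,5.4]},
  {"linear": [0,0,7.2]},
  {"linear": [0,0,8.9],"roll": 0.01},
])

```text
schema error: expected keys linear, roll
```

Request:
drive_tool([
  {"linear": [0,0,0]},
  {"linear": [0,0,0]},
  {"linear": [0,0,0]},
  {"linear": [0,0,0]},
  {"linear": [0,0,0]},
], hand=0.5)

```text
schema error: expected keys linear, roll
```

Request:
drive_tool([
  {"linear": [0,0,1.8],"roll": 0},
  {"linear": [0,0,3.6],"roll": 0},
  {"linear": [0,0,5.4],"roll": 0},
  {"linear": [0,0,7.2],"roll": 0},
  {"linear": [0,0,8.9],"roll": 0.01},
])

```text
time_s: 2.8
tcp_pos: [0.5788, -0.1972, 0.2507]
tcp_rot: [0.166, 0.986, 0.0, -0.0]
contact_force: [-0.2, 0.1, 0.2]
gripper_width: 0.994
grip_force: 0.0
```

Request:
drive_tool([
  {"linear": [0,0,0],"roll": 0},
  {"linear": [0,0,0],"roll": 0},
  {"linear": [0,0,0],"roll": 0},
  {"linear": [0,0,0],"roll": 0},
  {"linear": [0,0,0],"roll": 0},
], hand=0.5)

```text
time_s: 3.42
tcp_pos: [0.5802, -0.196, 0.2557]
tcp_rot: [0.166, 0.986, 0.001, 0.003]
contact_force: [-5.2, -0.1, 12.6]
gripper_width: 0.149
grip_force: 74.2
```

Request:
drive_tool([
  {"linear": [0,0,-0.3],"roll": 0},
  {"linear": [0,0,-0.5],"roll": 0},
  {"linear": [0,0,-0.5],"roll": 0},
  {"linear": [0,0,-0.5],"roll": 0},
  {"linear": [0,0,-0.5],"roll": 0},
])

```text
time_s: 4.05
tcp_pos: [0.5804, -0.1961, 0.2559]
tcp_rot: [0.166, 0.986, 0.001, 0.002]
contact_force: [10.0, 4.2, -12.9]
gripper_width: 0.154
grip_force: 71.5
```

Request:
drive_tool([
  {"linear": [0,0,0.2],"roll": 0.1},
  {"linear": [0,0,0.2],"roll": 0.25},
  {"linear": [0,0,0.2],"roll": 0.4},
  {"linear": [0,0,0.2],"roll": 0.55},
  {"linear": [0,0,0.2],"roll": 0.7},
])

```text
time_s: 4.68
tcp_pos: [0.5794, -0.1971, 0.2558]
tcp_rot: [0.496, 0.869, -0.0, 0.001]
contact_force: [1.7, 0.2, 1.2]
gripper_width: 0.148
grip_force: 74.6
```

Run:
```python
from plan import *
st();print(sensors.get_state()["moment"])
```

```text
t 4.67 [ 0.5794 -0.1971  0.2558] yaw 2.105 q [-0.51  0.5   1.57 -0.    1.07 -1.04] F [1.7 0.2 1.2] w 0.148 g 74.6
[-0.20271346 -0.01491285  0.18600761]
```

Request:
drive_tool([
  {"linear": [0,0,0],"roll": 0.17},
  {"linear": [0,0,0],"roll": 0.34},
  {"linear": [0,0,0],"roll": 0.51},
  {"linear": [0,0,0],"roll": 0.68},
  {"linear": [0,0,0],"roll": 0.85},
])

```text
time_s: 5.3
tcp_pos: [0.5779, -0.1974, 0.2558]
tcp_rot: [0.81, 0.587, -0.001, -0.0]
contact_force: [-7.8, 0.0, 5.6]
gripper_width: 0.15
grip_force: 75.9
```

Request:
drive_tool([
  {"linear": [0,0,0],"roll": 0.17},
  {"linear": [0,0,0],"roll": 0.34},
  {"linear": [0,0,0],"roll": 0.51},
  {"linear": [0,0,0],"roll": 0.68},
  {"linear": [0,0,0],"roll": 0.85},
])

```text
time_s: 5.92
tcp_pos: [0.5768, -0.1963, 0.2557]
tcp_rot: [0.98, 0.201, -0.003, -0.002]
contact_force: [-12.1, 4.9, 11.6]
gripper_width: 0.15
grip_force: 77.2
```

Run:
```python
from plan import *
st();print(sensors.get_state()["moment"])
```

```text
t 5.92 [ 0.5768 -0.1963  0.2557] yaw 0.404 q [-0.51  0.5   1.57 -0.    1.08  0.66] F [-12.1   4.9  11.6] w 0.15 g 77.2
[0.5773858  1.99047166 0.24138541]
```

Request:
drive_tool([
  {"linear": [0,0,0],"roll": 0.16},
  {"linear": [0,0,0],"roll": 0.32},
  {"linear": [0,0,0],"roll": 0.48},
  {"linear": [0,0,0],"roll": 0.6},
  {"linear": [0,0,0],"roll": 0.7},
])

```text
time_s: 6.55
tcp_pos: [0.5767, -0.1948, 0.2558]
tcp_rot: [0.989, -0.146, -0.004, -0.002]
contact_force: [-10.6, 10.2, 13.2]
gripper_width: 0.152
grip_force: 77.6
```

Run:
```python
from plan import *
st();print(sensors.get_state()["moment"])
```

```text
t 6.55 [ 0.5767 -0.1948  0.2558] yaw -0.294 q [-0.51  0.49  1.57  0.    1.08  1.35] F [-10.6  10.2  13.2] w 0.152 g 77.6
[1.68798565 1.8613213  0.2122078 ]
```

Request:
drive_tool([
  {"linear": [0,0,0],"roll": 0.04},
  {"linear": [0,0,0],"roll": 0.08},
  {"linear": [0,0,0],"roll": 0.08},
  {"linear": [0,0,0],"roll": 0.08},
  {"linear": [0,0,0],"roll": 0.08},
])

```text
time_s: 7.18
tcp_pos: [0.5768, -0.1945, 0.2558]
tcp_rot: [0.983, -0.183, -0.004, -0.002]
contact_force: [-11.8, 9.5, 13.6]
gripper_width: 0.145
grip_force: 77.4
```

Run:
```python
from plan import *
st();print(sensors.get_state()["moment"])
```

```text
t 7.17 [ 0.5768 -0.1945  0.2558] yaw -0.368 q [-0.51  0.49  1.57  0.    1.08  1.43] F [-11.8   9.5  13.6] w 0.145 g 77.4
[1.63300931 1.70707538 0.83365118]
```

Request:
drive_tool([
  {"linear": [0,0,0],"roll": -0.03},
  {"linear": [0,0,0],"roll": -0.03},
  {"linear": [0,0,0],"roll": -0.03},
  {"linear": [0,0,0],"roll": -0.03},
  {"linear": [0,0,0],"roll": -0.03},
], hand=8.5)

```text
time_s: 7.8
tcp_pos: [0.5789, -0.1973, 0.2546]
tcp_rot: [0.985, -0.17, -0.0, 0.0]
contact_force: [-0.5, -0.1, 0.1]
gripper_width: 0.993
grip_force: 0.0
```

Request:
drive_tool([
  {"linear": [0,0,-2],"roll": 0},
  {"linear": [0,0,-4],"roll": 0},
  {"linear": [0,0,-6],"roll": 0},
  {"linear": [0,0,-8],"roll": 0},
  {"linear": [0,0,-10],"roll": 0},
])

```text
time_s: 8.43
tcp_pos: [0.5788, -0.1972, 0.3553]
tcp_rot: [0.985, -0.17, -0.0, -0.0]
contact_force: [0.7, -0.0, -0.4]
gripper_width: 0.999
grip_force: 0.0
```

```bash
cat > jars.py <<'E'
from plan import *
def jars(pr=True,shot=None):
    d=cam("top"); hsv=cv2.cvtColor(d["color"],cv2.COLOR_BGR2HSV); out={}
    for n,ms in {"green":[((45,80,40),(85,255,255))],"red":[((0,130,90),(8,255,255)),((168,130,90),(180,255,255))]}.items():
        m=sum(cv2.inRange(hsv,*r) for r in ms); m[260:]=0
        k,_,s,c=cv2.connectedComponentsWithStats(m)
        for i in range(1,k):
            if s[i,4]>75 and 130<c[i][0]<400 and max(s[i,2:4])<22:
                print(n,s[i,4],c[i].round(1),"table",pix2w(d,c[i],.054)[0,:2].round(4),"bed",pix2w(d,c[i],.094)[0,:2].round(4))
    if shot: cv2.imwrite(shot,cv2.resize(d["color"][110:260,130:400],None,fx=2.9,fy=2.9,interpolation=cv2.INTER_CUBIC))
E
python3 - <<'E'
from jars import *
st();jars(shot="pics/a.png")
E
```

```text
t 8.43 [ 0.5788 -0.1972  0.3553] yaw -0.341 q [-0.51  0.4   1.45  0.    1.29  1.4 ] F [ 0.7 -0.  -0.4] w 0.999 g 0.0
green 162 [161.  171.7] table [0.58   0.3351] bed [0.5736 0.3252]
green 164 [154.  203.5] table [0.4754 0.3585] bed [0.472 0.348]
green 167 [189.1 214.4] table [0.4361 0.2447] bed [0.4339 0.2375]
red 173 [242.2 160.7] table [0.6087 0.0669] bed [0.6014 0.065 ]
red 166 [285.5 163. ] table [ 0.5968 -0.0764] bed [ 0.5898 -0.0741]
```

View pics/a.png

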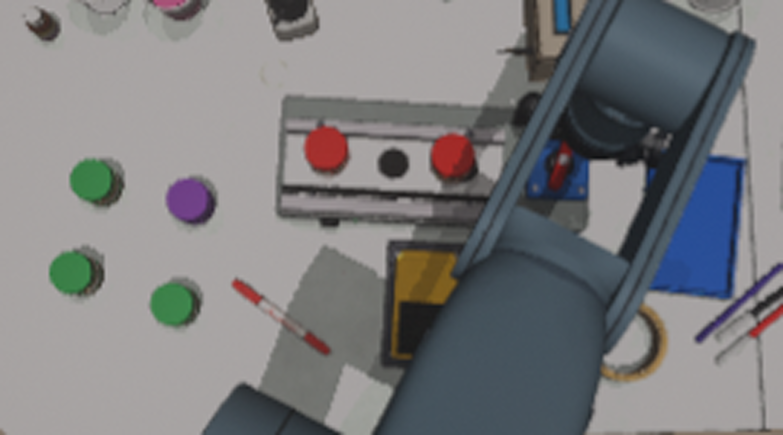

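The jaw is open (its black cushion line moved down), and the red lids are still at about (326,148) and (452,157) in this crop. Next: pick the right-hand red jar.

Run:
```python
from plan import *
plan([(.5897,-.0745,.34,-.083),(.5897,-.0745,.237,-.083,25),(.5897,-.0745,.36,-.083,30),(.5536,-.3578,.36,-.083,35),(.5536,-.3578,.203,-.083,25)])
```

```text
(0.5897, -0.0745, 0.34) | [-0.6, -2.4, 0.4, -0.05] [-1.3, -4.8, 0.7, -0.1] [-1.9, -7.2, 1.1, -0.15] [-2.5, -9.5, 1.5, -0.21] [-3.1, -11.9, 1.8, -0.26]
(0.5897, -0.0745, 0.237) | [-0.0, -0.0, 2.1, 0.0] [-0.0, -0.0, 4.1, 0.0] [-0.0, -0.0, 6.2, 0.0] [-0.0, -0.0, 8.3, 0.0] [-0.0, -0.0, 10.3, 0.0]
(0.5897, -0.0745, 0.36) | [-0.0, -0.0, -2.5, 0.0] [-0.0, -0.0, -4.9, 0.0] [-0.0, -0.0, -7.4, 0.0] [-0.0, -0.0, -9.8, 0.0] [-0.0, -0.0, -12.3, 0.0]
(0.5536, -0.3578, 0.36) | [-0.1, 2.8, 0.0, 0.0] [-0.3, 5.7, 0.0, 0.0] [-0.4, 8.5, 0.0, 0.0] [-0.5, 11.4, 0.0, 0.0] [-0.7, 14.2, 0.0, 0.0]
(0.5536, -0.3578, 0.36) | [-0.1, 2.9, 0.0, 0.0] [-0.2, 5.7, 0.0, 0.0] [-0.4, 8.6, 0.0, 0.0] [-0.5, 11.4, 0.0, 0.0] [-0.6, 14.3, 0.0, 0.0]
(0.5536, -0.3578, 0.203) | [-0.0, -0.0, 1.6, 0.0] [-0.0, -0.0, 3.1, 0.0] [-0.0, -0.0, 4.7, 0.0] [-0.0, -0.0, 6.3, 0.0] [-0.0, -0.0, 7.9, 0.0]
(0.5536, -0.3578, 0.203) | [-0.0, -0.0, 1.5, 0.0] [-0.0, -0.0, 3.1, 0.0] [-0.0, -0.0, 4.7, 0.0] [-0.0, -0.0, 6.3, 0.0] [-0.0, -0.0, 7.8, 0.0]
end [ 0.554  -0.358   0.2034] -0.081
```

Request:
drive_tool([
  {"linear": [-0.6,-2.4,0.4],"roll": -0.05},
  {"linear": [-1.3,-4.8,0.7],"roll": -0.1},
  {"linear": [-1.9,-7.2,1.1],"roll": -0.15},
  {"linear": [-2.5,-9.5,1.5],"roll": -0.21},
  {"linear": [-3.1,-11.9,1.8],"roll": -0.26},
])

```text
time_s: 9.1
tcp_pos: [0.5894, -0.0739, 0.3359]
tcp_rot: [0.999, -0.04, -0.0, -0.0]
contact_force: [-0.0, -0.5, -0.2]
gripper_width: 0.993
grip_force: 0.0
```

Request:
drive_tool([
  {"linear": [0,0,2.1],"roll": 0},
  {"linear": [0,0,4.1],"roll": 0},
  {"linear": [0,0,6.2],"roll": 0},
  {"linear": [0,0,8.3],"roll": 0},
  {"linear": [0,0,10.3],"roll": 0},
])

```text
time_s: 9.72
tcp_pos: [0.5893, -0.0746, 0.2325]
tcp_rot: [0.999, -0.041, -0.0, -0.0]
contact_force: [0.2, -0.1, -0.2]
gripper_width: 0.994
grip_force: 0.0
```

Request:
drive_tool([
  {"linear": [0,0,0],"roll": 0},
  {"linear": [0,0,0],"roll": 0},
  {"linear": [0,0,0],"roll": 0},
  {"linear": [0,0,0],"roll": 0},
  {"linear": [0,0,0],"roll": 0},
], hand=3.5)

```text
time_s: 10.35
tcp_pos: [0.5898, -0.0747, 0.2346]
tcp_rot: [0.999, -0.041, 0.001, 0.0]
contact_force: [-0.9, 0.6, 3.6]
gripper_width: 0.546
grip_force: 61.6
```

Request:
drive_tool([
  {"linear": [0,0,-2.5],"roll": 0},
  {"linear": [0,0,-4.9],"roll": 0},
  {"linear": [0,0,-7.4],"roll": 0},
  {"linear": [0,0,-9.8],"roll": 0},
  {"linear": [0,0,-12.3],"roll": 0},
])

```text
time_s: 10.98
tcp_pos: [0.5893, -0.0745, 0.3571]
tcp_rot: [0.999, -0.041, -0.0, -0.0]
contact_force: [-0.3, -0.1, -1.9]
gripper_width: 0.551
grip_force: 61.8
```

Request:
drive_tool([
  {"linear": [-0.1,2.8,0],"roll": 0},
  {"linear": [-0.3,5.7,0],"roll": 0},
  {"linear": [-0.4,8.5,0],"roll": 0},
  {"linear": [-0.5,11.4,0],"roll": 0},
  {"linear": [-0.7,14.2,0],"roll": 0},
])

```text
time_s: 11.6
tcp_pos: [0.5707, -0.2164, 0.3564]
tcp_rot: [0.999, -0.041, -0.0, -0.0]
contact_force: [-0.2, -0.3, -0.7]
gripper_width: 0.546
grip_force: 61.8
```

Request:
drive_tool([
  {"linear": [-0.1,2.9,0],"roll": 0},
  {"linear": [-0.2,5.7,0],"roll": 0},
  {"linear": [-0.4,8.6,0],"roll": 0},
  {"linear": [-0.5,11.4,0],"roll": 0},
  {"linear": [-0.6,14.3,0],"roll": 0},
])

```text
time_s: 12.22
tcp_pos: [0.5532, -0.3589, 0.3566]
tcp_rot: [0.999, -0.04, -0.0, -0.0]
contact_force: [-0.6, 0.3, -1.3]
gripper_width: 0.549
grip_force: 61.8
```

Request:
drive_tool([
  {"linear": [0,0,3.5],"roll": 0},
  {"linear": [0,0,7],"roll": 0},
  {"linear": [0,0,10.5],"roll": 0},
  {"linear": [0,0,13],"roll": 0},
  {"linear": [0,0,14.5],"roll": 0},
])

```text
time_s: 12.85
tcp_pos: [0.5531, -0.358, 0.2099]
tcp_rot: [0.999, -0.041, -0.001, -0.001]
contact_force: [-0.1, -0.4, -1.0]
gripper_width: 0.547
grip_force: 61.9
```

Request:
drive_tool([
  {"linear": [0,0,0.3],"roll": 0},
  {"linear": [0,0,0.6],"roll": 0},
  {"linear": [0,0,0.9],"roll": 0},
  {"linear": [0,0,1.1],"roll": 0},
  {"linear": [0,0,1.1],"roll": 0},
])

```text
time_s: 13.48
tcp_pos: [0.5534, -0.3576, 0.2009]
tcp_rot: [0.999, -0.041, 0.0, 0.0]
contact_force: [-0.9, 0.3, -0.9]
gripper_width: 0.547
grip_force: 61.9
```

Request:
drive_tool([
  {"linear": [0,0,0.1],"roll": 0},
  {"linear": [0,0,0.2],"roll": 0},
  {"linear": [0,0,0.2],"roll": 0},
  {"linear": [0,0,0.2],"roll": 0},
  {"linear": [0,0,0.2],"roll": 0},
])

```text
time_s: 14.1
tcp_pos: [0.5534, -0.3576, 0.1987]
tcp_rot: [0.999, -0.041, 0.0, -0.0]
contact_force: [0.8, -0.4, -1.2]
gripper_width: 0.549
grip_force: 62.0
```

Request:
drive_tool([
  {"linear": [0,0,0],"roll": 0},
  {"linear": [0,0,0],"roll": 0},
  {"linear": [0,0,0],"roll": 0},
  {"linear": [0,0,0],"roll": 0},
  {"linear": [0,0,0],"roll": 0},
], hand=8.0)

```text
time_s: 14.72
tcp_pos: [0.5534, -0.3576, 0.1987]
tcp_rot: [0.999, -0.041, 0.0, 0.0]
contact_force: [-0.6, -0.8, -0.1]
gripper_width: 0.934
grip_force: 0.0
```

Request:
drive_tool([
  {"linear": [0,0,-2.5],"roll": 0},
  {"linear": [0,0,-6],"roll": 0},
  {"linear": [0,0,-10],"roll": 0},
  {"linear": [0,0,-13],"roll": 0},
  {"linear": [0,0,-15],"roll": 0},
])

```text
time_s: 15.35
tcp_pos: [0.5535, -0.3577, 0.3508]
tcp_rot: [0.999, -0.041, 0.001, 0.001]
contact_force: [0.2, 0.0, 0.6]
gripper_width: 0.942
grip_force: 0.0
```

Run:
```python
from jars import *
st();jars()
plan([(.6010,.065,.34,-.083,50),(.6010,.065,.236,-.083,25)])
```

```text
t 15.35 [ 0.5535 -0.3577  0.3508] yaw -0.081 q [-0.74  0.49  1.33  0.    1.32  0.91] F [0.2 0.  0.6] w 0.942 g 0.0
green 163 [161.  171.7] table [0.5799 0.3351] bed [0.5734 0.3252]
green 163 [154.  203.5] table [0.4753 0.3586] bed [0.4719 0.348 ]
green 165 [189.  214.4] table [0.436  0.2449] bed [0.4339 0.2377]
red 173 [242.2 160.7] table [0.6087 0.0669] bed [0.6014 0.065 ]
(0.601, 0.065, 0.34) | [0.1, -4.3, 0.1, 0.0] [0.3, -8.5, 0.3, 0.0] [0.4, -12.8, 0.4, 0.0] [0.5, -17.0, 0.5, 0.0] [0.6, -21.3, 0.7, 0.0]
(0.601, 0.065, 0.34) | [0.2, -4.2, 0.1, 0.0] [0.3, -8.5, 0.2, 0.0] [0.4, -12.7, 0.4, 0.0] [0.5, -17.0, 0.5, 0.0] [0.7, -21.2, 0.6, 0.0]
(0.601, 0.065, 0.236) | [-0.0, -0.0, 2.1, 0.0] [-0.0, -0.0, 4.2, 0.0] [-0.0, -0.0, 6.3, 0.0] [-0.0, -0.0, 8.4, 0.0] [-0.0, -0.0, 10.4, 0.0]
end [0.6013 0.0645 0.2364] -0.081
```

Request:
drive_tool([
  {"linear": [0.1,-4.3,0.1],"roll": 0},
  {"linear": [0.3,-8.5,0.3],"roll": 0},
  {"linear": [0.4,-12.8,0.4],"roll": 0},
  {"linear": [0.5,-17,0.5],"roll": 0},
  {"linear": [0.6,-21.3,0.7],"roll": 0},
], hand=8.5)

```text
time_s: 16.02
tcp_pos: [0.5765, -0.1445, 0.3411]
tcp_rot: [0.999, -0.041, -0.0, -0.0]
contact_force: [0.0, -0.1, -0.4]
gripper_width: 0.998
grip_force: 0.0
```

Request:
drive_tool([
  {"linear": [0.2,-4.2,0.1],"roll": 0},
  {"linear": [0.3,-8.5,0.2],"roll": 0},
  {"linear": [0.4,-12.7,0.4],"roll": 0},
  {"linear": [0.5,-17,0.5],"roll": 0},
  {"linear": [0.7,-21.2,0.6],"roll": 0},
])

```text
time_s: 16.65
tcp_pos: [0.6007, 0.0664, 0.3351]
tcp_rot: [0.999, -0.041, -0.0, -0.0]
contact_force: [0.8, 0.2, -0.6]
gripper_width: 0.996
grip_force: 0.0
```

Request:
drive_tool([
  {"linear": [0,0,2.1],"roll": 0},
  {"linear": [0,0,4.2],"roll": 0},
  {"linear": [0,0,6.3],"roll": 0},
  {"linear": [0,0,8.4],"roll": 0},
  {"linear": [0,0,10.4],"roll": 0},
])

```text
time_s: 17.27
tcp_pos: [0.6005, 0.065, 0.2304]
tcp_rot: [0.999, -0.041, -0.0, -0.0]
contact_force: [-0.6, 0.6, 0.5]
gripper_width: 0.994
grip_force: 0.0
```

Request:
drive_tool([
  {"linear": [0,0,0],"roll": 0},
  {"linear": [0,0,0],"roll": 0},
  {"linear": [0,0,0],"roll": 0},
  {"linear": [0,0,0],"roll": 0},
  {"linear": [0,0,0],"roll": 0},
], hand=3.5)

```text
time_s: 17.9
tcp_pos: [0.6011, 0.0649, 0.2326]
tcp_rot: [0.999, -0.041, 0.001, 0.0]
contact_force: [-1.5, 0.4, 5.1]
gripper_width: 0.551
grip_force: 61.5
```

Request:
drive_tool([
  {"linear": [0,0,-2.5],"roll": 0},
  {"linear": [0,0,-4.9],"roll": 0},
  {"linear": [0,0,-7.4],"roll": 0},
  {"linear": [0,0,-9.8],"roll": 0},
  {"linear": [0,0,-12.3],"roll": 0},
])

```text
time_s: 18.52
tcp_pos: [0.6007, 0.0649, 0.3552]
tcp_rot: [0.999, -0.041, -0.0, 0.0]
contact_force: [0.1, 0.0, -1.4]
gripper_width: 0.551
grip_force: 61.8
```

Run:
```python
from jars import *
st()
plan([(.4744,-.3462,.357,-.083,50),(.4744,-.3462,.215,-.083,30)])
```

```text
t 18.52 [0.6007 0.0649 0.3552] yaw -0.081 q [-0.08  0.39  1.47 -0.    1.28  1.58] F [ 0.1  0.  -1.4] w 0.551 g 61.8
(0.4744, -0.3462, 0.357) | [-0.9, 4.2, -0.0, 0.0] [-1.9, 8.4, -0.0, 0.0] [-2.8, 12.6, -0.1, 0.0] [-3.7, 16.8, -0.1, 0.0] [-4.6, 21.0, -0.1, 0.0]
(0.4744, -0.3462, 0.357) | [-1.0, 4.2, -0.0, 0.0] [-1.9, 8.4, -0.0, 0.0] [-2.8, 12.6, -0.0, 0.0] [-3.7, 16.8, -0.1, 0.0] [-4.7, 21.0, -0.1, 0.0]
(0.4744, -0.3462, 0.215) | [0.0, -0.0, 2.8, 0.0] [0.0, -0.0, 5.7, 0.0] [0.0, -0.0, 8.5, 0.0] [0.0, -0.0, 11.4, 0.0] [0.0, -0.0, 14.2, 0.0]
end [ 0.4739 -0.3462  0.2152] -0.081
```

Request:
drive_tool([
  {"linear": [-0.9,4.2,0],"roll": 0},
  {"linear": [-1.9,8.4,0],"roll": 0},
  {"linear": [-2.8,12.6,0],"roll": 0},
  {"linear": [-3.7,16.8,0],"roll": 0},
  {"linear": [-4.6,21,0],"roll": 0},
])

```text
time_s: 19.15
tcp_pos: [0.5373, -0.1419, 0.3546]
tcp_rot: [0.999, -0.041, 0.0, 0.0]
contact_force: [1.2, 0.6, -1.1]
gripper_width: 0.55
grip_force: 62.0
```

Request:
drive_tool([
  {"linear": [-1,4.2,0],"roll": 0},
  {"linear": [-1.9,8.4,0],"roll": 0},
  {"linear": [-2.8,12.6,0],"roll": 0},
  {"linear": [-3.7,16.8,0],"roll": 0},
  {"linear": [-4.7,21,0],"roll": 0},
])

```text
time_s: 19.77
tcp_pos: [0.4735, -0.3475, 0.3545]
tcp_rot: [0.999, -0.041, 0.0, -0.0]
contact_force: [0.1, 0.2, -0.3]
gripper_width: 0.549
grip_force: 62.0
```

Request:
drive_tool([
  {"linear": [0,0,2.8],"roll": 0},
  {"linear": [0,0,5.7],"roll": 0},
  {"linear": [0,0,8.5],"roll": 0},
  {"linear": [0,0,11.4],"roll": 0},
  {"linear": [0,0,14.2],"roll": 0},
])

```text
time_s: 20.4
tcp_pos: [0.4739, -0.3461, 0.2116]
tcp_rot: [0.999, -0.041, -0.0, -0.0]
contact_force: [-0.5, 0.3, -1.4]
gripper_width: 0.547
grip_force: 62.1
```

Request:
drive_tool([
  {"linear": [0,0,0.3],"roll": 0},
  {"linear": [0,0,0.6],"roll": 0},
  {"linear": [0,0,0.9],"roll": 0},
  {"linear": [0,0,1.2],"roll": 0},
  {"linear": [0,0,1.2],"roll": 0},
])

```text
time_s: 21.02
tcp_pos: [0.4741, -0.3461, 0.2009]
tcp_rot: [0.999, -0.041, 0.0, 0.0]
contact_force: [0.2, 0.6, -0.9]
gripper_width: 0.551
grip_force: 62.1
```

Request:
drive_tool([
  {"linear": [0,0,0.1],"roll": 0},
  {"linear": [0,0,0.2],"roll": 0},
  {"linear": [0,0,0.3],"roll": 0},
  {"linear": [0,0,0.3],"roll": 0},
  {"linear": [0,0,0.3],"roll": 0},
])

```text
time_s: 21.65
tcp_pos: [0.4741, -0.3461, 0.1977]
tcp_rot: [0.999, -0.041, -0.0, -0.0]
contact_force: [-0.2, 1.0, -1.2]
gripper_width: 0.55
grip_force: 62.1
```

Request:
drive_tool([
  {"linear": [0,0,0],"roll": 0},
  {"linear": [0,0,0],"roll": 0},
  {"linear": [0,0,0],"roll": 0},
  {"linear": [0,0,0],"roll": 0},
  {"linear": [0,0,0],"roll": 0},
], hand=8.0)

```text
time_s: 22.28
tcp_pos: [0.4741, -0.3462, 0.1977]
tcp_rot: [0.999, -0.041, 0.0, -0.0]
contact_force: [-0.7, 0.1, 0.6]
gripper_width: 0.94
grip_force: 0.0
```

Request:
drive_tool([
  {"linear": [0,0,-2.5],"roll": 0},
  {"linear": [0,0,-6],"roll": 0},
  {"linear": [0,0,-10],"roll": 0},
  {"linear": [0,0,-14],"roll": 0},
  {"linear": [0,0,-15],"roll": 0},
])

```text
time_s: 22.9
tcp_pos: [0.4746, -0.3466, 0.3508]
tcp_rot: [0.999, -0.041, 0.002, 0.002]
contact_force: [-0.2, -0.0, -0.5]
gripper_width: 0.938
grip_force: 0.0
```

Run:
```python
from jars import *
st()
plan([(.436,.2448,.345,-.083,50)])
```

```text
t 22.9 [ 0.4746 -0.3466  0.3508] yaw -0.081 q [-0.82  0.36  1.52 -0.    1.25  0.83] F [-0.2 -0.  -0.5] w 0.938 g 0.0
(0.436, 0.2448, 0.345) | [-0.6, -3.9, 0.0, 0.0] [-1.2, -7.8, 0.1, 0.0] [-1.7, -11.7, 0.1, 0.0] [-2.3, -15.6, 0.2, 0.0] [-2.9, -19.5, 0.2, 0.0]
(0.436, 0.2448, 0.345) | [-0.6, -4.0, 0.0, 0.0] [-1.1, -7.9, 0.1, 0.0] [-1.7, -11.8, 0.1, 0.0] [-2.3, -15.7, 0.1, 0.0] [-2.9, -19.6, 0.2, 0.0]
(0.436, 0.2448, 0.345) | [-0.5, -3.9, 0.0, 0.0] [-1.1, -7.8, 0.1, 0.0] [-1.7, -11.7, 0.1, 0.0] [-2.3, -15.6, 0.1, 0.0] [-2.8, -19.5, 0.2, 0.0]
end [0.4363 0.2444 0.3448] -0.081
```

Request:
drive_tool([
  {"linear": [-0.6,-3.9,0],"roll": 0},
  {"linear": [-1.2,-7.8,0.1],"roll": 0},
  {"linear": [-1.7,-11.7,0.1],"roll": 0},
  {"linear": [-2.3,-15.6,0.2],"roll": 0},
  {"linear": [-2.9,-19.5,0.2],"roll": 0},
], hand=8.5)

```text
time_s: 23.52
tcp_pos: [0.4604, -0.148, 0.3445]
tcp_rot: [0.999, -0.041, -0.001, -0.001]
contact_force: [1.4, 0.6, 0.1]
gripper_width: 1.0
grip_force: 0.0
```

Request:
drive_tool([
  {"linear": [-0.6,-4,0],"roll": 0},
  {"linear": [-1.1,-7.9,0.1],"roll": 0},
  {"linear": [-1.7,-11.8,0.1],"roll": 0},
  {"linear": [-2.3,-15.7,0.1],"roll": 0},
  {"linear": [-2.9,-19.6,0.2],"roll": 0},
])

```text
time_s: 24.15
tcp_pos: [0.4474, 0.0495, 0.3427]
tcp_rot: [0.999, -0.041, -0.001, -0.0]
contact_force: [0.4, -0.1, 0.6]
gripper_width: 0.993
grip_force: 0.0
```

Run:
```python
from jars import *
st();jars(shot="pics/b.png")
```

```text
t 24.15 [0.4474 0.0495 0.3427] yaw -0.081 q [-0.14  0.13  1.85  0.    1.15  1.51] F [ 0.4 -0.1  0.6] w 0.993 g 0.0
green 164 [161.1 171.7] table [0.5799 0.335 ] bed [0.5735 0.3251]
green 165 [154.1 203.5] table [0.4755 0.3584] bed [0.4721 0.3478]
green 168 [189.1 214.4] table [0.4362 0.2447] bed [0.434  0.2375]
red 164 [371.7 173.4] table [ 0.5532 -0.3593] bed [ 0.5476 -0.3487]
red 165 [369.5 197.4] table [ 0.4743 -0.3478] bed [ 0.471  -0.3375]
```

View pics/b.png

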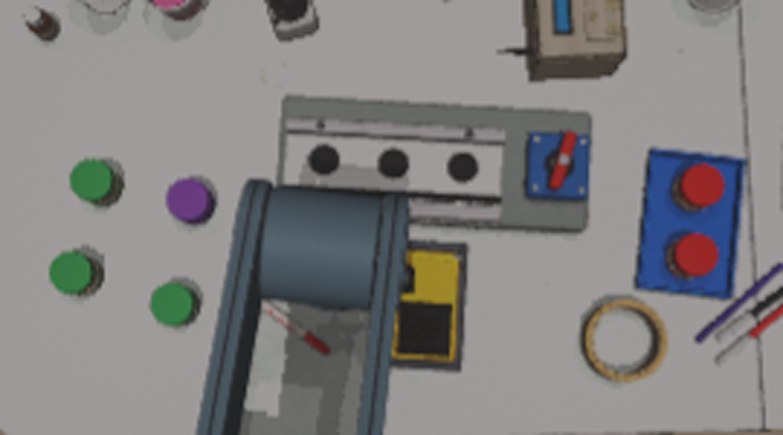

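Both red jars stand in the tray, at (702,184) and (695,255), and the three bed marks are visible at (324,159), (393,163) and (463,167). I'll refine the bed pose from those marks.

Run:
```python
from jars import *
d=cam("top")
m=pix2w(d,np.array([(324,159),(393,163),(463,167)])/2.9+[130,110]-.33,.04);print(m.round(4))
u=m[0]-m[2];u/=np.linalg.norm(u);print("yaw",-np.arctan2(u[0],u[1]))
st();plan([(.4362,.2447,.30,-.083,50),(.4362,.2447,.197,-.083,25)])
```

```text
[[ 0.5986  0.0705  0.04  ]
 [ 0.5915 -0.0089  0.04  ]
 [ 0.5845 -0.0895  0.04  ]]
yaw -0.08812964774060568
t 24.25 [0.4468 0.0511 0.3426] yaw -0.078 q [-0.14  0.13  1.85  0.    1.16  1.51] F [ 0.9  0.4 -1.2] w 0.995 g 0.0
(0.4362, 0.2447, 0.3) | [-0.5, -3.8, 0.9, 0.0] [-1.0, -7.7, 1.7, 0.0] [-1.5, -11.5, 2.6, 0.0] [-2.0, -15.4, 3.4, 0.0] [-2.6, -19.2, 4.3, 0.01]
(0.4362, 0.2447, 0.197) | [0.0, -0.0, 2.1, -0.0] [0.0, -0.0, 4.1, -0.0] [0.0, -0.0, 6.2, -0.0] [0.0, -0.0, 8.2, -0.0] [0.0, -0.0, 10.3, -0.0]
end [0.4357 0.2445 0.1966] -0.088
```

Request:
drive_tool([
  {"linear": [-0.5,-3.8,0.9],"roll": 0},
  {"linear": [-1,-7.7,1.7],"roll": 0},
  {"linear": [-1.5,-11.5,2.6],"roll": 0},
  {"linear": [-2,-15.4,3.4],"roll": 0},
  {"linear": [-2.6,-19.2,4.3],"roll": 0},
])

```text
time_s: 24.88
tcp_pos: [0.4377, 0.2423, 0.2996]
tcp_rot: [0.999, -0.041, -0.0, 0.0]
contact_force: [0.5, 0.6, 0.1]
gripper_width: 0.997
grip_force: 0.0
```

Request:
drive_tool([
  {"linear": [0,0,2.1],"roll": 0},
  {"linear": [0,0,4.1],"roll": 0},
  {"linear": [0,0,6.2],"roll": 0},
  {"linear": [0,0,8.2],"roll": 0},
  {"linear": [0,0,10.3],"roll": 0},
])

```text
time_s: 25.5
tcp_pos: [0.4377, 0.2409, 0.1963]
tcp_rot: [0.999, -0.041, -0.0, 0.0]
contact_force: [-0.7, -0.4, 1.0]
gripper_width: 0.997
grip_force: 0.0
```

Request:
drive_tool([
  {"linear": [0,0,0],"roll": 0},
  {"linear": [0,0,0],"roll": 0},
  {"linear": [0,0,0],"roll": 0},
  {"linear": [0,0,0],"roll": 0},
  {"linear": [0,0,0],"roll": 0},
], hand=3.5)

```text
time_s: 26.12
tcp_pos: [0.438, 0.2418, 0.1985]
tcp_rot: [0.999, -0.041, 0.001, -0.0]
contact_force: [1.5, -0.8, 3.1]
gripper_width: 0.54
grip_force: 61.6
```

Request:
drive_tool([
  {"linear": [0,0,-3],"roll": 0},
  {"linear": [0,0,-6.5],"roll": 0},
  {"linear": [0,0,-10],"roll": 0},
  {"linear": [0,0,-14],"roll": 0},
  {"linear": [0,0,-16],"roll": 0},
])

```text
time_s: 26.75
tcp_pos: [0.4377, 0.2419, 0.3598]
tcp_rot: [0.999, -0.04, 0.001, -0.0]
contact_force: [0.2, -0.6, -1.6]
gripper_width: 0.549
grip_force: 62.0
```

Run:
```python
from jars import *
d=cam("top");st();plan([(.5798,-.0931,.355,-.085,45),(.5798,-.0931,.25,-.085,30)])
```

```text
t 26.8 [0.4381 0.2421 0.3617] yaw -0.081 q [0.28 0.2  1.72 0.   1.22 1.93] F [ 0.7 -0.2 -0.8] w 0.55 g 62.0
(0.5798, -0.0931, 0.355) | [1.7, 3.2, 0.1, 0.0] [3.4, 6.5, 0.1, 0.0] [5.0, 9.7, 0.2, 0.0] [6.7, 12.9, 0.3, 0.0] [8.4, 16.1, 0.3, 0.0]
(0.5798, -0.0931, 0.355) | [1.7, 3.3, 0.1, 0.0] [3.4, 6.5, 0.2, 0.0] [5.1, 9.7, 0.2, 0.0] [6.7, 12.9, 0.3, 0.0] [8.4, 16.2, 0.4, 0.0]
(0.5798, -0.0931, 0.25) | [0.0, -0.0, 2.1, 0.0] [0.0, -0.0, 4.2, 0.0] [0.0, -0.0, 6.3, 0.0] [0.0, -0.0, 8.4, 0.0] [0.0, -0.0, 10.5, 0.0]
end [ 0.5795 -0.0935  0.2497] -0.081
```

Request:
drive_tool([
  {"linear": [1.7,3.2,0.1],"roll": 0},
  {"linear": [3.4,6.5,0.1],"roll": 0},
  {"linear": [5,9.7,0.2],"roll": 0},
  {"linear": [6.7,12.9,0.3],"roll": 0},
  {"linear": [8.4,16.1,0.3],"roll": 0},
])

```text
time_s: 27.42
tcp_pos: [0.5082, 0.0734, 0.3536]
tcp_rot: [0.999, -0.041, -0.001, -0.0]
contact_force: [0.7, -0.0, -2.6]
gripper_width: 0.547
grip_force: 62.2
```

Request:
drive_tool([
  {"linear": [1.7,3.3,0.1],"roll": 0},
  {"linear": [3.4,6.5,0.2],"roll": 0},
  {"linear": [5.1,9.7,0.2],"roll": 0},
  {"linear": [6.7,12.9,0.3],"roll": 0},
  {"linear": [8.4,16.2,0.4],"roll": 0},
])

```text
time_s: 28.05
tcp_pos: [0.5789, -0.0947, 0.3494]
tcp_rot: [0.999, -0.041, -0.001, -0.0]
contact_force: [0.5, -0.4, -1.1]
gripper_width: 0.547
grip_force: 62.2
```

Request:
drive_tool([
  {"linear": [0,0,2.1],"roll": 0},
  {"linear": [0,0,4.2],"roll": 0},
  {"linear": [0,0,6.3],"roll": 0},
  {"linear": [0,0,8.4],"roll": 0},
  {"linear": [0,0,10.2],"roll": 0},
])

```text
time_s: 28.68
tcp_pos: [0.5782, -0.0935, 0.2466]
tcp_rot: [0.999, -0.041, -0.001, -0.0]
contact_force: [-0.5, -0.5, -1.1]
gripper_width: 0.551
grip_force: 62.3
```

Request:
drive_tool([
  {"linear": [0,0,0.2],"roll": 0},
  {"linear": [0,0,0.4],"roll": 0},
  {"linear": [0,0,0.6],"roll": 0},
  {"linear": [0,0,0.6],"roll": 0},
  {"linear": [0,0,0.6],"roll": 0},
])

```text
time_s: 29.3
tcp_pos: [0.579, -0.0939, 0.2432]
tcp_rot: [0.999, -0.041, 0.0, 0.0]
contact_force: [-0.0, -0.3, -2.8]
gripper_width: 0.547
grip_force: 62.3
```

Request:
drive_tool([
  {"linear": [0,0,0.2],"roll": 0},
  {"linear": [0,0,0.4],"roll": 0},
  {"linear": [0,0,0.4],"roll": 0},
  {"linear": [0,0,0.4],"roll": 0},
  {"linear": [0,0,0.4],"roll": 0},
])

```text
time_s: 29.92
tcp_pos: [0.5788, -0.0938, 0.2387]
tcp_rot: [0.999, -0.041, -0.0, -0.0]
contact_force: [-0.2, 0.5, -2.2]
gripper_width: 0.548
grip_force: 62.4
```

Request:
drive_tool([
  {"linear": [0,0,0],"roll": 0},
  {"linear": [0,0,0],"roll": 0},
  {"linear": [0,0,0],"roll": 0},
  {"linear": [0,0,0],"roll": 0},
  {"linear": [0,0,0],"roll": 0},
], hand=6.4)

```text
time_s: 30.55
tcp_pos: [0.5789, -0.0938, 0.2387]
tcp_rot: [0.999, -0.041, 0.0, -0.0]
contact_force: [0.1, 0.4, 0.4]
gripper_width: 0.75
grip_force: 0.0
```

Request:
drive_tool([
  {"linear": [0,0,-2],"roll": 0},
  {"linear": [0,0,-4.5],"roll": 0},
  {"linear": [0,0,-7.5],"roll": 0},
  {"linear": [0,0,-10],"roll": 0},
  {"linear": [0,0,-11],"roll": 0},
])

```text
time_s: 31.18
tcp_pos: [0.5792, -0.0939, 0.3504]
tcp_rot: [0.999, -0.041, 0.001, 0.0]
contact_force: [0.4, 0.2, 0.0]
gripper_width: 0.747
grip_force: 0.0
```

Run:
```python
from jars import *
st();jars();st();plan([(.4755,.3584,.345,-.083,45),(.4755,.3584,.197,-.083,33)])
```

```text
t 31.18 [ 0.5792 -0.0939  0.3504] yaw -0.081 q [-0.35  0.36  1.52  0.    1.25  1.3 ] F [0.4 0.2 0. ] w 0.747 g 0.0
green 127 [291.3 168.7] table [ 0.5772 -0.0948] bed [ 0.5708 -0.0919]
green 164 [161.1 171.7] table [0.5798 0.335 ] bed [0.5734 0.3251]
green 165 [154.1 203.5] table [0.4755 0.3584] bed [0.4721 0.3478]
red 165 [371.7 173.5] table [ 0.5531 -0.3592] bed [ 0.5475 -0.3486]
red 165 [369.5 197.4] table [ 0.4743 -0.3478] bed [ 0.471  -0.3375]
t 31.23 [ 0.5792 -0.0939  0.3509] yaw -0.081 q [-0.35  0.36  1.52 -0.    1.25  1.3 ] F [-0.4  0.6  0.7] w 0.752 g 0.0
(0.4755, 0.3584, 0.345) | [-0.9, -2.9, 0.0, 0.0] [-1.9, -5.9, 0.1, 0.0] [-2.8, -8.8, 0.1, 0.0] [-3.7, -11.8, 0.2, 0.0] [-4.7, -14.7, 0.2, 0.0]
(0.4755, 0.3584, 0.345) | [-0.9, -3.0, 0.0, 0.0] [-1.8, -5.9, 0.1, 0.0] [-2.8, -8.9, 0.1, 0.0] [-3.7, -11.8, 0.2, 0.0] [-4.6, -14.8, 0.2, 0.0]
(0.4755, 0.3584, 0.345) | [-1.0, -2.9, 0.0, 0.0] [-1.9, -5.9, 0.1, 0.0] [-2.8, -8.8, 0.1, 0.0] [-3.8, -11.8, 0.1, 0.0] [-4.7, -14.7, 0.2, 0.0]
(0.4755, 0.3584, 0.197) | [-0.0, -0.0, 3.0, 0.0] [-0.0, -0.0, 5.9, 0.0] [-0.0, -0.0, 8.9, 0.0] [-0.0, -0.0, 11.8, 0.0] [-0.0, -0.0, 14.8, 0.0]
end [0.4755 0.358  0.1969] -0.081
```

Request:
drive_tool([
  {"linear": [-0.9,-2.9,0],"roll": 0},
  {"linear": [-1.9,-5.9,0.1],"roll": 0},
  {"linear": [-2.8,-8.8,0.1],"roll": 0},
  {"linear": [-3.7,-11.8,0.2],"roll": 0},
  {"linear": [-4.7,-14.7,0.2],"roll": 0},
], hand=8.5)

```text
time_s: 31.85
tcp_pos: [0.5434, 0.0575, 0.3453]
tcp_rot: [0.999, -0.041, -0.001, -0.0]
contact_force: [-0.2, -0.5, -0.5]
gripper_width: 1.002
grip_force: 0.0
```

Request:
drive_tool([
  {"linear": [-0.9,-3,0],"roll": 0},
  {"linear": [-1.8,-5.9,0.1],"roll": 0},
  {"linear": [-2.8,-8.9,0.1],"roll": 0},
  {"linear": [-3.7,-11.8,0.2],"roll": 0},
  {"linear": [-4.6,-14.8,0.2],"roll": 0},
])

```text
time_s: 32.48
tcp_pos: [0.5095, 0.2086, 0.3433]
tcp_rot: [0.999, -0.041, -0.001, 0.0]
contact_force: [0.1, -0.0, -0.5]
gripper_width: 0.996
grip_force: 0.0
```

Run:
```python
from jars import *
st();jars()
```

```text
t 32.48 [0.5095 0.2086 0.3433] yaw -0.081 q [ 0.19  0.31  1.62 -0.    1.21  1.84] F [ 0.1 -0.  -0.5] w 0.996 g 0.0
green 169 [290.4 168. ] table [ 0.5797 -0.092 ] bed [ 0.5732 -0.0892]
green 82 [157.8 203.4] table [0.4754 0.3462] bed [0.4721 0.336 ]
red 165 [371.7 173.5] table [ 0.5531 -0.3592] bed [ 0.5475 -0.3486]
red 166 [369.5 197.4] table [ 0.4742 -0.3477] bed [ 0.4709 -0.3374]
```

Request:
drive_tool([
  {"linear": [-1,-2.9,0],"roll": 0},
  {"linear": [-1.9,-5.9,0.1],"roll": 0},
  {"linear": [-2.8,-8.8,0.1],"roll": 0},
  {"linear": [-3.8,-11.8,0.1],"roll": 0},
  {"linear": [-4.7,-14.7,0.2],"roll": 0},
])

```text
time_s: 33.15
tcp_pos: [0.4747, 0.3588, 0.3414]
tcp_rot: [0.999, -0.041, -0.001, 0.0]
contact_force: [-0.3, -0.8, 0.4]
gripper_width: 0.995
grip_force: 0.0
```

Run:
```python
from jars import *
jars();st()
```

```text
green 169 [290.4 168. ] table [ 0.5797 -0.092 ] bed [ 0.5732 -0.0892]
green 159 [161.1 171.6] table [0.5803 0.3351] bed [0.5738 0.3252]
red 165 [371.7 173.5] table [ 0.5531 -0.3592] bed [ 0.5475 -0.3486]
red 166 [369.5 197.4] table [ 0.4742 -0.3477] bed [ 0.4709 -0.3374]
t 33.2 [0.4737 0.3617 0.3413] yaw -0.08 q [0.46 0.39 1.51 0.   1.24 2.11] F [0.3 1.5 1.2] w 0.998 g 0.0
```

Run:
```python
from jars import *
a=cam("top")["color"][130:200,220:340]; s=cam("scene")["color"][140:235,180:320]
a=cv2.resize(a,(560,327),interpolation=cv2.INTER_CUBIC); s=cv2.resize(s,(560,380)[:2],interpolation=cv2.INTER_CUBIC)
cv2.imwrite("pics/c.png",np.vstack([a[:210],s]))
```

```text
(no output)
```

View pics/c.png

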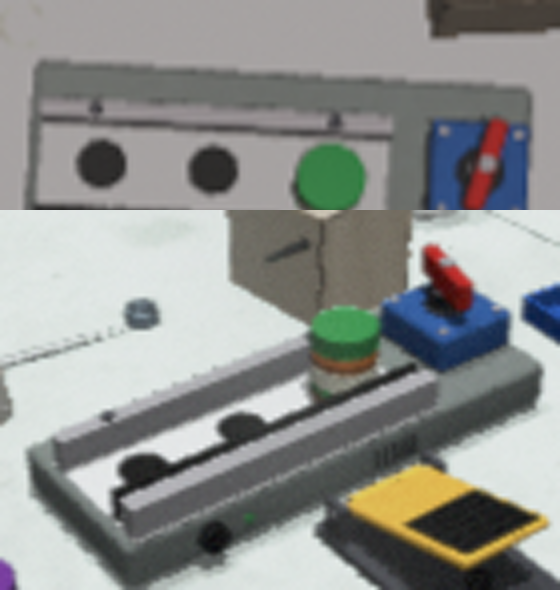

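The jar stands upright on the right mark, between jaw and fence. Continuing with jar B.

Request:
drive_tool([
  {"linear": [0.1,0.2,3],"roll": 0},
  {"linear": [0.1,0.2,6],"roll": 0},
  {"linear": [0.1,0.2,9],"roll": 0},
  {"linear": [0.1,0.2,12],"roll": 0},
  {"linear": [0.1,0.2,14.4],"roll": 0},
])

```text
time_s: 33.92
tcp_pos: [0.476, 0.3546, 0.1969]
tcp_rot: [0.999, -0.041, -0.001, 0.001]
contact_force: [0.1, 0.4, -0.5]
gripper_width: 0.994
grip_force: 0.0
```

Request:
drive_tool([
  {"linear": [0,0,0],"roll": 0},
  {"linear": [0,0,0],"roll": 0},
  {"linear": [0,0,0],"roll": 0},
  {"linear": [0,0,0],"roll": 0},
  {"linear": [0,0,0],"roll": 0},
], hand=3.5)

```text
time_s: 34.55
tcp_pos: [0.4765, 0.3561, 0.1999]
tcp_rot: [0.999, -0.041, 0.001, -0.0]
contact_force: [0.5, -1.4, 7.6]
gripper_width: 0.548
grip_force: 61.6
```

Request:
drive_tool([
  {"linear": [0,0,-3],"roll": 0},
  {"linear": [0,0,-6.5],"roll": 0},
  {"linear": [0,0,-10],"roll": 0},
  {"linear": [0,0,-14],"roll": 0},
  {"linear": [0,0,-16],"roll": 0},
])

```text
time_s: 35.17
tcp_pos: [0.4761, 0.3562, 0.3611]
tcp_rot: [0.999, -0.04, 0.001, -0.001]
contact_force: [0.8, -0.3, -1.6]
gripper_width: 0.546
grip_force: 61.8
```

Run:
```python
from jars import *
d=cam("top");st();plan([(.590,-.0084,.355,-.085,45),(.590,-.0084,.25,-.085,30)])
```

```text
t 35.23 [0.4764 0.3565 0.3632] yaw -0.081 q [0.46 0.37 1.49 0.   1.28 2.11] F [ 1.5 -0.1  1.1] w 0.553 g 61.8
(0.59, -0.0084, 0.355) | [1.4, 3.5, 0.1, 0.0] [2.9, 7.1, 0.2, 0.0] [4.3, 10.6, 0.2, 0.0] [5.7, 14.2, 0.3, 0.0] [7.1, 17.7, 0.4, 0.0]
(0.59, -0.0084, 0.355) | [1.5, 3.6, 0.1, 0.0] [2.9, 7.1, 0.2, 0.0] [4.3, 10.7, 0.3, 0.0] [5.7, 14.2, 0.3, 0.0] [7.2, 17.8, 0.4, 0.0]
(0.59, -0.0084, 0.25) | [-0.0, -0.0, 2.1, 0.0] [-0.0, -0.0, 4.2, 0.0] [-0.0, -0.0, 6.3, 0.0] [-0.0, -0.0, 8.4, 0.0] [-0.0, -0.0, 10.5, 0.0]
end [ 0.5903 -0.0089  0.2502] -0.081
```

Request:
drive_tool([
  {"linear": [1.4,3.5,0.1],"roll": 0},
  {"linear": [2.9,7.1,0.2],"roll": 0},
  {"linear": [4.3,10.6,0.2],"roll": 0},
  {"linear": [5.7,14.2,0.3],"roll": 0},
  {"linear": [7.1,17.7,0.4],"roll": 0},
])

```text
time_s: 35.85
tcp_pos: [0.5323, 0.1727, 0.3537]
tcp_rot: [0.999, -0.04, -0.001, 0.0]
contact_force: [0.3, -0.3, -0.4]
gripper_width: 0.545
grip_force: 62.0
```

Request:
drive_tool([
  {"linear": [1.5,3.6,0.1],"roll": 0},
  {"linear": [2.9,7.1,0.2],"roll": 0},
  {"linear": [4.3,10.7,0.3],"roll": 0},
  {"linear": [5.7,14.2,0.3],"roll": 0},
  {"linear": [7.2,17.8,0.4],"roll": 0},
])

```text
time_s: 36.48
tcp_pos: [0.5897, -0.0104, 0.3497]
tcp_rot: [0.999, -0.041, -0.001, -0.0]
contact_force: [1.5, 0.3, -1.0]
gripper_width: 0.545
grip_force: 62.0
```

Request:
drive_tool([
  {"linear": [0,0,2.1],"roll": 0},
  {"linear": [0,0,4.2],"roll": 0},
  {"linear": [0,0,6.3],"roll": 0},
  {"linear": [0,0,8.4],"roll": 0},
  {"linear": [0,0,10.2],"roll": 0},
])

```text
time_s: 37.1
tcp_pos: [0.5891, -0.0092, 0.2468]
tcp_rot: [0.999, -0.041, -0.001, -0.0]
contact_force: [-0.0, 0.6, -1.1]
gripper_width: 0.549
grip_force: 62.1
```

Request:
drive_tool([
  {"linear": [0,0,0.2],"roll": 0},
  {"linear": [0,0,0.4],"roll": 0},
  {"linear": [0,0,0.6],"roll": 0},
  {"linear": [0,0,0.6],"roll": 0},
  {"linear": [0,0,0.6],"roll": 0},
])

```text
time_s: 37.72
tcp_pos: [0.5899, -0.0094, 0.2431]
tcp_rot: [0.999, -0.041, 0.0, 0.0]
contact_force: [0.6, -1.0, -1.5]
gripper_width: 0.544
grip_force: 62.1
```

Request:
drive_tool([
  {"linear": [0,0,0.1],"roll": 0},
  {"linear": [0,0,0.2],"roll": 0},
  {"linear": [0,0,0.3],"roll": 0},
  {"linear": [0,0,0.3],"roll": 0},
  {"linear": [0,0,0.3],"roll": 0},
])

```text
time_s: 38.35
tcp_pos: [0.5897, -0.0094, 0.24]
tcp_rot: [0.999, -0.041, 0.0, 0.0]
contact_force: [-1.1, -0.7, 3.9]
gripper_width: 0.545
grip_force: 62.5
```

Request:
drive_tool([
  {"linear": [0,0,0],"roll": 0},
  {"linear": [0,0,0],"roll": 0},
  {"linear": [0,0,0],"roll": 0},
  {"linear": [0,0,0],"roll": 0},
  {"linear": [0,0,0],"roll": 0},
], hand=6.4)

```text
time_s: 38.98
tcp_pos: [0.5898, -0.0094, 0.2397]
tcp_rot: [0.999, -0.041, 0.0, -0.0]
contact_force: [0.6, -0.4, -0.3]
gripper_width: 0.747
grip_force: 0.0
```

Request:
drive_tool([
  {"linear": [0,0,-2],"roll": 0},
  {"linear": [0,0,-4.5],"roll": 0},
  {"linear": [0,0,-7.5],"roll": 0},
  {"linear": [0,0,-10],"roll": 0},
  {"linear": [0,0,-11],"roll": 0},
])

```text
time_s: 39.6
tcp_pos: [0.5901, -0.0095, 0.3514]
tcp_rot: [0.999, -0.041, 0.001, 0.0]
contact_force: [-0.6, 1.1, 0.2]
gripper_width: 0.747
grip_force: 0.0
```

Run:
```python
from jars import *
st();jars();st();plan([(.580,.3351,.345,-.083,45),(.580,.3351,.2,-.083,33)])
```

```text
t 39.6 [ 0.5901 -0.0095  0.3514] yaw -0.081 q [-0.2   0.37  1.51 -0.    1.26  1.45] F [-0.6  1.1  0.2] w 0.747 g 0.0
green 117 [265.8 166.4] table [ 0.5876 -0.0107] bed [ 0.5809 -0.0103]
green 119 [292.2 168.4] table [ 0.5781 -0.0979] bed [ 0.5717 -0.095 ]
green 163 [161.1 171.7] table [0.58  0.335] bed [0.5735 0.3251]
red 165 [371.7 173.5] table [ 0.5531 -0.3592] bed [ 0.5475 -0.3486]
red 166 [369.5 197.4] table [ 0.4742 -0.3477] bed [ 0.4709 -0.3374]
t 39.65 [ 0.5901 -0.0095  0.3519] yaw -0.081 q [-0.2   0.37  1.51  0.    1.26  1.45] F [-0.1 -0.1  0.4] w 0.751 g 0.0
(0.58, 0.3351, 0.345) | [-0.4, -3.4, 0.1, 0.0] [-0.8, -6.9, 0.1, 0.0] [-1.1, -10.3, 0.2, 0.0] [-1.5, -13.7, 0.3, 0.0] [-1.9, -17.1, 0.3, 0.0]
(0.58, 0.3351, 0.345) | [-0.4, -3.5, 0.1, 0.0] [-0.8, -6.9, 0.2, 0.0] [-1.1, -10.3, 0.2, 0.0] [-1.5, -13.7, 0.3, 0.0] [-1.9, -17.2, 0.4, 0.0]
(0.58, 0.3351, 0.2) | [-0.0, 0.0, 2.9, 0.0] [-0.0, 0.0, 5.8, 0.0] [-0.0, 0.0, 8.7, 0.0] [-0.0, 0.0, 11.6, 0.0] [-0.0, 0.0, 14.5, 0.0]
end [0.5801 0.3355 0.1999] -0.081
```

Request:
drive_tool([
  {"linear": [-0.4,-3.4,0],"roll": 0},
  {"linear": [-0.8,-6.9,0],"roll": 0},
  {"linear": [-1.1,-10.3,0.1],"roll": 0},
  {"linear": [-1.5,-13.7,0.1],"roll": 0},
  {"linear": [-1.9,-17.1,0.1],"roll": 0},
], hand=8.5)

```text
time_s: 40.28
tcp_pos: [0.5843, 0.1636, 0.3472]
tcp_rot: [0.999, -0.041, -0.001, 0.0]
contact_force: [-0.3, -0.5, -0.0]
gripper_width: 0.999
grip_force: 0.0
```

Request:
drive_tool([
  {"linear": [-0.4,-3.5,0.1],"roll": 0},
  {"linear": [-0.8,-6.9,0.1],"roll": 0},
  {"linear": [-1.1,-10.3,0.2],"roll": 0},
  {"linear": [-1.5,-13.7,0.3],"roll": 0},
  {"linear": [-1.9,-17.2,0.3],"roll": 0},
])

```text
time_s: 40.9
tcp_pos: [0.5794, 0.3365, 0.344]
tcp_rot: [0.999, -0.041, -0.001, 0.001]
contact_force: [0.7, 0.4, -0.1]
gripper_width: 0.996
grip_force: 0.0
```

Run:
```python
from jars import *
jars("pics/d0.png");st()
```

```text
green 175 [265.6 164.2] table [ 0.5947 -0.0103] bed [ 0.5879 -0.01  ]
green 169 [290.4 168. ] table [ 0.5797 -0.092 ] bed [ 0.5732 -0.0892]
green 141 [161.3 172.7] table [0.5766 0.3343] bed [0.5702 0.3245]
red 166 [371.7 173.5] table [ 0.553  -0.3591] bed [ 0.5474 -0.3484]
red 166 [369.5 197.4] table [ 0.4742 -0.3477] bed [ 0.4709 -0.3374]
t 40.95 [0.5785 0.3405 0.3439] yaw -0.079 q [0.37 0.52 1.3  0.   1.33 2.01] F [-0.9  1.8  0.5] w 0.994 g 0.0
```

Request:
drive_tool([
  {"linear": [0.1,0.2,3],"roll": 0},
  {"linear": [0.1,0.2,6],"roll": 0},
  {"linear": [0.1,0.2,9],"roll": 0},
  {"linear": [0.1,0.2,12],"roll": 0},
  {"linear": [0.1,0.2,14.5],"roll": 0},
])

```text
time_s: 41.58
tcp_pos: [0.5798, 0.333, 0.1979]
tcp_rot: [0.999, -0.041, -0.001, 0.001]
contact_force: [1.2, -0.4, -1.1]
gripper_width: 0.992
grip_force: 0.0
```

Request:
drive_tool([
  {"linear": [0,0,0],"roll": 0},
  {"linear": [0,0,0],"roll": 0},
  {"linear": [0,0,0],"roll": 0},
  {"linear": [0,0,0],"roll": 0},
  {"linear": [0,0,0],"roll": 0},
], hand=3.5)

```text
time_s: 42.2
tcp_pos: [0.5808, 0.3336, 0.2018]
tcp_rot: [0.999, -0.041, 0.001, -0.0]
contact_force: [-0.2, 0.1, 2.3]
gripper_width: 0.55
grip_force: 61.8
```

Request:
drive_tool([
  {"linear": [0,0,-3],"roll": 0},
  {"linear": [0,0,-6.5],"roll": 0},
  {"linear": [0,0,-10],"roll": 0},
  {"linear": [0,0,-14],"roll": 0},
  {"linear": [0,0,-16],"roll": 0},
])

```text
time_s: 42.82
tcp_pos: [0.5807, 0.3335, 0.3635]
tcp_rot: [0.999, -0.041, 0.002, -0.001]
contact_force: [0.1, 0.1, -2.2]
gripper_width: 0.547
grip_force: 61.9
```

Run:
```python
from jars import *
d=cam("top");st();plan([(.5962,.0763,.355,-.085,45),(.5962,.0763,.25,-.085,30)])
```

```text
t 42.88 [0.581  0.3337 0.3658] yaw -0.081 q [ 0.36  0.5   1.28 -0.    1.36  2.01] F [0.4 0.5 0.2] w 0.542 g 61.9
(0.5962, 0.0763, 0.355) | [0.4, 2.6, 0.1, 0.0] [0.7, 5.1, 0.2, 0.0] [1.1, 7.7, 0.3, 0.0] [1.4, 10.2, 0.4, 0.0] [1.8, 12.8, 0.5, 0.0]
(0.5962, 0.0763, 0.355) | [0.4, 2.5, 0.1, 0.0] [0.7, 5.1, 0.3, 0.0] [1.1, 7.6, 0.4, 0.0] [1.4, 10.2, 0.5, 0.0] [1.8, 12.7, 0.6, 0.0]
(0.5962, 0.0763, 0.25) | [-0.0, 0.0, 2.1, 0.0] [-0.0, 0.0, 4.2, 0.0] [-0.0, 0.0, 6.3, 0.0] [-0.0, 0.0, 8.4, 0.0] [-0.0, 0.0, 10.5, 0.0]
end [0.5962 0.0766 0.2498] -0.081
```

Request:
drive_tool([
  {"linear": [0.4,2.6,0.1],"roll": 0},
  {"linear": [0.7,5.1,0.2],"roll": 0},
  {"linear": [1.1,7.7,0.3],"roll": 0},
  {"linear": [1.4,10.2,0.4],"roll": 0},
  {"linear": [1.8,12.8,0.5],"roll": 0},
])

```text
time_s: 43.5
tcp_pos: [0.5877, 0.2036, 0.3546]
tcp_rot: [0.999, -0.041, -0.001, 0.0]
contact_force: [0.2, -0.2, -2.3]
gripper_width: 0.543
grip_force: 62.0
```

Request:
drive_tool([
  {"linear": [0.4,2.5,0.1],"roll": 0},
  {"linear": [0.7,5.1,0.3],"roll": 0},
  {"linear": [1.1,7.6,0.4],"roll": 0},
  {"linear": [1.4,10.2,0.5],"roll": 0},
  {"linear": [1.8,12.7,0.6],"roll": 0},
])

```text
time_s: 44.12
tcp_pos: [0.5954, 0.0755, 0.3487]
tcp_rot: [0.999, -0.041, -0.001, -0.0]
contact_force: [0.2, 0.0, -2.5]
gripper_width: 0.543
grip_force: 62.0
```

Request:
drive_tool([
  {"linear": [0,0,2.1],"roll": 0},
  {"linear": [0,0,4.2],"roll": 0},
  {"linear": [0,0,6.3],"roll": 0},
  {"linear": [0,0,8.4],"roll": 0},
  {"linear": [0,0,9.8],"roll": 0},
])

```text
time_s: 44.75
tcp_pos: [0.5951, 0.0764, 0.2498]
tcp_rot: [0.999, -0.041, -0.001, -0.0]
contact_force: [1.3, -0.8, -1.8]
gripper_width: 0.544
grip_force: 62.1
```

Request:
drive_tool([
  {"linear": [0,0,0.2],"roll": 0},
  {"linear": [0,0,0.4],"roll": 0},
  {"linear": [0,0,0.6],"roll": 0},
  {"linear": [0,0,0.6],"roll": 0},
  {"linear": [0,0,0.6],"roll": 0},
])

```text
time_s: 45.38
tcp_pos: [0.5958, 0.0764, 0.2461]
tcp_rot: [0.999, -0.041, 0.0, 0.0]
contact_force: [-0.6, -0.3, -2.0]
gripper_width: 0.545
grip_force: 62.1
```

Request:
drive_tool([
  {"linear": [0,0,0.1],"roll": 0},
  {"linear": [0,0,0.3],"roll": 0},
  {"linear": [0,0,0.4],"roll": 0},
  {"linear": [0,0,0.4],"roll": 0},
  {"linear": [0,0,0.4],"roll": 0},
])

```text
time_s: 46.0
tcp_pos: [0.5957, 0.0764, 0.2418]
tcp_rot: [0.999, -0.041, -0.0, 0.0]
contact_force: [-1.8, -0.4, 0.5]
gripper_width: 0.547
grip_force: 62.4
```

Request:
drive_tool([
  {"linear": [0,0,0],"roll": 0},
  {"linear": [0,0,0],"roll": 0},
  {"linear": [0,0,0],"roll": 0},
  {"linear": [0,0,0],"roll": 0},
  {"linear": [0,0,0],"roll": 0},
], hand=6.4)

```text
time_s: 46.62
tcp_pos: [0.5958, 0.0764, 0.2418]
tcp_rot: [0.999, -0.041, 0.0, 0.0]
contact_force: [-0.1, 0.1, -0.7]
gripper_width: 0.751
grip_force: 0.0
```

Request:
drive_tool([
  {"linear": [0,0,-2],"roll": 0},
  {"linear": [0,0,-4.5],"roll": 0},
  {"linear": [0,0,-7.5],"roll": 0},
  {"linear": [0,0,-10],"roll": 0},
  {"linear": [0,0,-11],"roll": 0},
])

```text
time_s: 47.25
tcp_pos: [0.5961, 0.0764, 0.3534]
tcp_rot: [0.999, -0.041, 0.001, -0.0]
contact_force: [-0.1, -0.0, -0.3]
gripper_width: 0.75
grip_force: 0.0
```

Run:
```python
from jars import *
d=cam("top");st();plan([(.579,-.1968,.345,-.34,45)])
```

```text
t 47.3 [0.5961 0.0764 0.3539] yaw -0.081 q [-0.06  0.38  1.48 -0.    1.27  1.59] F [0.4 0.  0.2] w 0.748 g 0.0
(0.579, -0.1968, 0.345) | [0.1, 2.7, 0.1, 0.03] [0.1, 5.5, 0.2, 0.05] [0.2, 8.2, 0.3, 0.08] [0.2, 10.9, 0.4, 0.1] [0.3, 13.7, 0.4, 0.13]
(0.579, -0.1968, 0.345) | [0.4, 2.7, 0.1, 0.03] [0.8, 5.4, 0.2, 0.05] [1.2, 8.1, 0.3, 0.08] [1.6, 10.8, 0.4, 0.1] [2.0, 13.5, 0.5, 0.13]
end [ 0.5793 -0.1966  0.3449] -0.341
```

Request:
drive_tool([
  {"linear": [0.1,2.7,0.1],"roll": 0.03},
  {"linear": [0.1,5.5,0.2],"roll": 0.05},
  {"linear": [0.2,8.2,0.3],"roll": 0.08},
  {"linear": [0.2,10.9,0.4],"roll": 0.1},
  {"linear": [0.3,13.7,0.4],"roll": 0.13},
], hand=8.5)

```text
time_s: 47.92
tcp_pos: [0.5872, -0.0612, 0.3462]
tcp_rot: [0.994, -0.106, -0.001, -0.0]
contact_force: [0.4, -0.5, 0.8]
gripper_width: 0.997
grip_force: 0.0
```

Request:
drive_tool([
  {"linear": [0.4,2.7,0],"roll": 0.03},
  {"linear": [0.8,5.4,0],"roll": 0.05},
  {"linear": [1.2,8.1,0],"roll": 0.08},
  {"linear": [1.6,10.8,0],"roll": 0.1},
  {"linear": [2,13.5,0],"roll": 0.13},
])

```text
time_s: 48.55
tcp_pos: [0.5785, -0.1974, 0.3462]
tcp_rot: [0.985, -0.17, -0.001, -0.0]
contact_force: [0.1, -0.4, 1.4]
gripper_width: 0.996
grip_force: 0.0
```

Run:
```python
from jars import *
jars(shot="pics/e.png")
st()
plan([(.579,-.1968,.254,-.34,22)])
```

```text
green 176 [239. 163.] table [0.6014 0.0777] bed [0.5943 0.0754]
green 175 [265.6 164.2] table [ 0.5947 -0.0103] bed [ 0.5879 -0.01  ]
green 167 [290.4 167.8] table [ 0.5801 -0.0919] bed [ 0.5737 -0.0891]
red 117 [373.4 174.2] table [ 0.5506 -0.3647] bed [ 0.5451 -0.3539]
red 165 [369.5 197.4] table [ 0.4743 -0.3478] bed [ 0.471  -0.3375]
t 48.6 [ 0.5784 -0.2006  0.3462] yaw -0.345 q [-0.52  0.41  1.46 -0.    1.27  1.4 ] F [ 1.2 -2.9 -0. ] w 0.997 g 0.0
(0.579, -0.1968, 0.254) | [-0.0, -0.1, 1.8, -0.0] [-0.0, -0.2, 3.7, -0.0] [-0.0, -0.2, 5.5, -0.0] [-0.1, -0.3, 7.4, -0.0] [-0.1, -0.4, 9.2, -0.01]
end [ 0.5788 -0.1965  0.2542] -0.335
```

View pics/e.png

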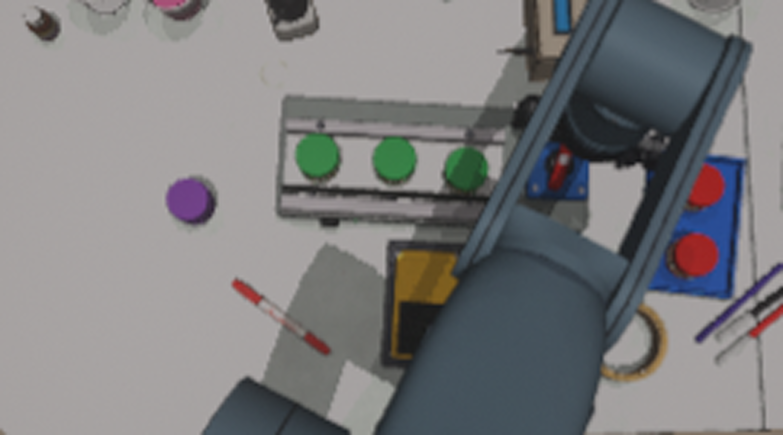

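All three green jars stand in the channel, at (318,156), (394,160) and (466,168). Now gripping the knob to tighten.

Request:
drive_tool([
  {"linear": [0,0,1.8],"roll": 0},
  {"linear": [0,0,3.7],"roll": 0},
  {"linear": [0,0,5.5],"roll": 0},
  {"linear": [0,0,7.4],"roll": 0},
  {"linear": [0,0,9.1],"roll": 0},
])

```text
time_s: 49.22
tcp_pos: [0.5785, -0.1962, 0.2549]
tcp_rot: [0.985, -0.17, -0.001, -0.0]
contact_force: [0.2, 0.0, -0.4]
gripper_width: 0.995
grip_force: 0.0
```

Request:
drive_tool([
  {"linear": [0,0,0],"roll": 0},
  {"linear": [0,0,0],"roll": 0},
  {"linear": [0,0,0],"roll": 0},
  {"linear": [0,0,0],"roll": 0},
  {"linear": [0,0,0],"roll": 0},
], hand=0.5)

```text
time_s: 49.85
tcp_pos: [0.5794, -0.1957, 0.2578]
tcp_rot: [0.985, -0.17, 0.001, -0.001]
contact_force: [1.2, 4.8, 2.6]
gripper_width: 0.153
grip_force: 59.9
```

Request:
drive_tool([
  {"linear": [0,0,0],"roll": -0.1},
  {"linear": [0,0,0],"roll": -0.25},
  {"linear": [0,0,0],"roll": -0.4},
  {"linear": [0,0,0],"roll": -0.55},
  {"linear": [0,0,0],"roll": -0.7},
])

```text
time_s: 50.48
tcp_pos: [0.5795, -0.1948, 0.2578]
tcp_rot: [0.984, 0.181, 0.001, -0.001]
contact_force: [1.7, 8.6, 4.5]
gripper_width: 0.148
grip_force: 60.1
```

Run:
```python
from jars import *
st();print(sensors.get_state()["moment"])
```

```text
t 50.48 [ 0.5795 -0.1948  0.2578] yaw 0.363 q [-0.51  0.49  1.57  0.    1.08  0.7 ] F [1.7 8.6 4.5] w 0.148 g 60.1
[ 1.27156585 -0.27488559 -0.23541956]
```

Request:
drive_tool([
  {"linear": [0,0,0],"roll": -0.17},
  {"linear": [0,0,0],"roll": -0.34},
  {"linear": [0,0,0],"roll": -0.51},
  {"linear": [0,0,0],"roll": -0.68},
  {"linear": [0,0,0],"roll": -0.85},
])

```text
time_s: 51.1
tcp_pos: [0.5789, -0.1941, 0.2578]
tcp_rot: [0.821, 0.57, 0.001, -0.002]
contact_force: [-1.6, 11.5, 7.9]
gripper_width: 0.151
grip_force: 60.5
```

Request:
drive_tool([
  {"linear": [0,0,0],"roll": -0.17},
  {"linear": [0,0,0],"roll": -0.34},
  {"linear": [0,0,0],"roll": -0.51},
  {"linear": [0,0,0],"roll": -0.68},
  {"linear": [0,0,0],"roll": -0.85},
])

```text
time_s: 51.72
tcp_pos: [0.5781, -0.1942, 0.2578]
tcp_rot: [0.513, 0.858, 0.001, -0.002]
contact_force: [-5.5, 10.5, 9.6]
gripper_width: 0.15
grip_force: 60.9
```

Run:
```python
from jars import *
st();print(sensors.get_state()["moment"])
```

```text
t 51.73 [ 0.5781 -0.1942  0.2578] yaw 2.064 q [-0.51  0.49  1.57  0.    1.08 -1.  ] F [-5.5 10.5  9.6] w 0.15 g 60.9
[ 1.62127706  0.74402439 -0.28310099]
```

Request:
drive_tool([
  {"linear": [0,0,0],"roll": -0.16},
  {"linear": [0,0,0],"roll": -0.32},
  {"linear": [0,0,0],"roll": -0.48},
  {"linear": [0,0,0],"roll": -0.64},
  {"linear": [0,0,0],"roll": -0.8},
])

```text
time_s: 52.35
tcp_pos: [0.5775, -0.1949, 0.2578]
tcp_rot: [0.138, 0.99, 0.001, -0.002]
contact_force: [-8.8, 6.6, 11.4]
gripper_width: 0.148
grip_force: 61.0
```

Run:
```python
from jars import *
st();print(sensors.get_state()["moment"])
```

```text
t 52.35 [ 0.5775 -0.1949  0.2578] yaw 2.864 q [-0.51  0.49  1.57  0.    1.08 -1.8 ] F [-8.8  6.6 11.4] w 0.148 g 61.0
[ 1.14377053  1.28264535 -0.30664123]
```

Request:
drive_tool([
  {"linear": [0,0,0],"roll": -0.1},
  {"linear": [0,0,0],"roll": -0.17},
  {"linear": [0,0,0],"roll": -0.2},
  {"linear": [0,0,0],"roll": -0.22},
  {"linear": [0,0,0],"roll": -0.22},
])

```text
time_s: 52.98
tcp_pos: [0.5774, -0.1952, 0.2578]
tcp_rot: [0.032, 0.999, 0.002, -0.002]
contact_force: [-8.1, 5.9, 10.1]
gripper_width: 0.148
grip_force: 61.6
```

Run:
```python
from jars import *
st();print(sensors.get_state()["moment"])
```

```text
t 52.98 [ 0.5774 -0.1952  0.2578] yaw 3.078 q [-0.51  0.49  1.57  0.    1.08 -2.02] F [-8.1  5.9 10.1] w 0.148 g 61.6
[ 1.08134636  1.29185021 -0.71529052]
```

The moment jumped to 0.72 N·m, so the knob is at its tight stop. Releasing and checking.

Request:
drive_tool([
  {"linear": [0,0,0],"roll": 0.02},
  {"linear": [0,0,0],"roll": 0.02},
  {"linear": [0,0,0],"roll": 0.02},
  {"linear": [0,0,0],"roll": 0.02},
  {"linear": [0,0,0],"roll": 0.02},
], hand=8.5)

```text
time_s: 53.6
tcp_pos: [0.5789, -0.1967, 0.2566]
tcp_rot: [0.041, 0.999, -0.0, -0.0]
contact_force: [0.4, -0.1, 0.1]
gripper_width: 0.997
grip_force: 0.0
```

Request:
drive_tool([
  {"linear": [0,0,-2],"roll": 0},
  {"linear": [0,0,-4],"roll": 0},
  {"linear": [0,0,-6],"roll": 0},
  {"linear": [0,0,-8],"roll": 0},
  {"linear": [0,0,-9],"roll": 0},
])

```text
time_s: 54.22
tcp_pos: [0.5791, -0.1967, 0.3479]
tcp_rot: [0.041, 0.999, -0.0, 0.001]
contact_force: [-0.5, -0.5, 0.4]
gripper_width: 0.996
grip_force: 0.0
```

Run:
```python
from jars import *
st();jars()
s=cam("scene")["color"][140:235,180:320];cv2.imwrite("pics/f.png",cv2.resize(s,(790,536),interpolation=cv2.INTER_CUBIC))
plan([(.399,-.039,.32,3.05,40)])
```

```text
t 54.23 [ 0.5791 -0.1967  0.3479] yaw 3.059 q [-0.51  0.41  1.46 -0.    1.27 -2.  ] F [-0.5 -0.5  0.4] w 0.996 g 0.0
green 172 [239.1 160.6] table [0.6094 0.0769] bed [0.6021 0.0747]
green 173 [265.7 162.1] table [ 0.6018 -0.0108] bed [ 0.5947 -0.0105]
green 170 [290.5 163.3] table [ 0.5951 -0.093 ] bed [ 0.5882 -0.0903]
red 120 [373.3 174.2] table [ 0.5507 -0.3643] bed [ 0.5451 -0.3535]
red 165 [369.5 197.4] table [ 0.4743 -0.3478] bed [ 0.471  -0.3375]
(0.399, -0.039, 0.32) | [1.9, 1.4, 0.3, 0.0] [3.9, 2.8, 0.6, 0.0] [5.8, 4.3, 0.8, 0.0] [7.7, 5.7, 1.1, 0.0] [9.6, 7.1, 1.4, 0.0]
(0.399, -0.039, 0.32) | [2.0, 1.4, 0.3, 0.01] [3.9, 2.9, 0.5, 0.01] [5.8, 4.3, 0.8, 0.01] [7.7, 5.7, 1.1, 0.01] [9.7, 7.1, 1.4, 0.01]
end [ 0.3985 -0.0393  0.3198] 3.049
```

View pics/f.png

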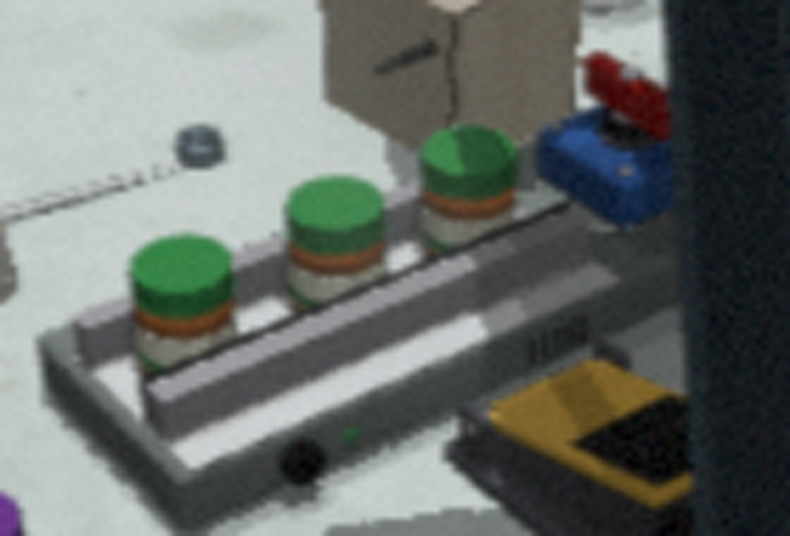

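Jars are in line along the fence and the jaw is tight. Next: the treadle, with closed fingers.

Request:
drive_tool([
  {"linear": [1.9,1.4,0.3],"roll": 0},
  {"linear": [3.9,2.8,0.6],"roll": 0},
  {"linear": [5.8,4.3,0.8],"roll": 0},
  {"linear": [7.7,5.7,1.1],"roll": 0},
  {"linear": [9.6,7.1,1.4],"roll": 0},
], hand=0)

```text
time_s: 54.95
tcp_pos: [0.4882, -0.1173, 0.3316]
tcp_rot: [0.041, 0.999, 0.0, -0.001]
contact_force: [-0.4, -0.7, 0.4]
gripper_width: -0.001
grip_force: 0.0
```

Request:
drive_tool([
  {"linear": [2,1.4,0.3],"roll": 0},
  {"linear": [3.9,2.9,0.5],"roll": 0},
  {"linear": [5.8,4.3,0.8],"roll": 0},
  {"linear": [7.7,5.7,1.1],"roll": 0},
  {"linear": [9.7,7.1,1.4],"roll": 0},
])

```text
time_s: 55.58
tcp_pos: [0.3974, -0.0385, 0.3178]
tcp_rot: [0.041, 0.999, 0.0, -0.001]
contact_force: [-0.1, -0.4, 0.3]
gripper_width: 0.003
grip_force: 0.0
```

Request:
drive_tool([
  {"linear": [0,0,2],"roll": 0},
  {"linear": [0,0,4],"roll": 0},
  {"linear": [0,0,6],"roll": 0},
  {"linear": [0,0,7],"roll": 0},
  {"linear": [0,0,7.5],"roll": 0},
])

```text
time_s: 56.2
tcp_pos: [0.3981, -0.0391, 0.243]
tcp_rot: [0.041, 0.999, 0.0, -0.001]
contact_force: [0.2, 0.2, 0.0]
gripper_width: -0.002
grip_force: 0.0
```

Request:
drive_tool([
  {"linear": [0,0,0.8],"roll": 0},
  {"linear": [0,0,1.4],"roll": 0},
  {"linear": [0,0,1.9],"roll": 0},
  {"linear": [0,0,2.3],"roll": 0},
  {"linear": [0,0,2.6],"roll": 0},
])

```text
time_s: 56.82
tcp_pos: [0.3981, -0.0391, 0.2176]
tcp_rot: [0.041, 0.999, 0.0, -0.0]
contact_force: [-1.7, 0.8, 4.7]
gripper_width: -0.002
grip_force: 2.0
```

Request:
drive_tool([
  {"linear": [0,0,0.2],"roll": 0},
  {"linear": [0,0,0.3],"roll": 0},
  {"linear": [0,0,0.4],"roll": 0},
  {"linear": [0,0,0.4],"roll": 0},
  {"linear": [0,0,0.4],"roll": 0},
])

```text
time_s: 57.45
tcp_pos: [0.3982, -0.0391, 0.2137]
tcp_rot: [0.041, 0.999, 0.0, -0.0]
contact_force: [-3.1, 0.4, 5.4]
gripper_width: -0.001
grip_force: 2.3
```

Request:
drive_tool([
  {"linear": [0,0,0.1],"roll": 0},
  {"linear": [0,0,0.2],"roll": 0},
  {"linear": [0,0,0.3],"roll": 0},
  {"linear": [0,0,0.4],"roll": 0},
  {"linear": [0,0,0.4],"roll": 0},
])

```text
time_s: 58.08
tcp_pos: [0.3982, -0.0391, 0.2109]
tcp_rot: [0.041, 0.999, -0.0, -0.0]
contact_force: [-8.1, 2.4, 24.1]
gripper_width: 0.002
grip_force: 11.7
```

The force rose to 24 N, so the treadle is at its stop. Releasing.

Request:
drive_tool([
  {"linear": [0,0,-1],"roll": 0},
  {"linear": [0,0,-2.5],"roll": 0},
  {"linear": [0,0,-5],"roll": 0},
  {"linear": [0,0,-9],"roll": 0},
  {"linear": [0,0,-13],"roll": 0},
])

```text
time_s: 58.7
tcp_pos: [0.3986, -0.0392, 0.3409]
tcp_rot: [0.041, 0.999, -0.0, 0.001]
contact_force: [0.8, 0.6, 0.1]
gripper_width: -0.006
grip_force: 0.0
```

Request:
drive_tool([
  {"linear": [0,0,0],"roll": 0},
  {"linear": [0,0,0],"roll": 0},
  {"linear": [0,0,0],"roll": 0},
  {"linear": [0,0,0],"roll": 0},
  {"linear": [0,0,0],"roll": 0},
])

```text
time_s: 59.32
tcp_pos: [0.3982, -0.0391, 0.3391]
tcp_rot: [0.041, 0.999, 0.0, -0.001]
contact_force: [0.6, 0.5, 0.5]
gripper_width: 0.0
grip_force: 0.0
```

Run:
```python
from jars import *
jars(shot="pics/g.png");st()
```

```text
green 173 [239.1 160.6] table [0.6096 0.0769] bed [0.6023 0.0747]
green 173 [265.7 162.1] table [ 0.6018 -0.0109] bed [ 0.5947 -0.0106]
green 173 [290.6 163.3] table [ 0.5953 -0.0931] bed [ 0.5884 -0.0903]
red 164 [371.7 173.4] table [ 0.5532 -0.3593] bed [ 0.5476 -0.3487]
red 165 [369.5 197.4] table [ 0.4743 -0.3478] bed [ 0.471  -0.3375]
t 59.38 [ 0.3983 -0.0391  0.3393] yaw 3.059 q [-0.38  0.05  1.96  0.    1.13 -1.87] F [-0.   0.3  1. ] w -0.002 g 0.0
```

View pics/g.png

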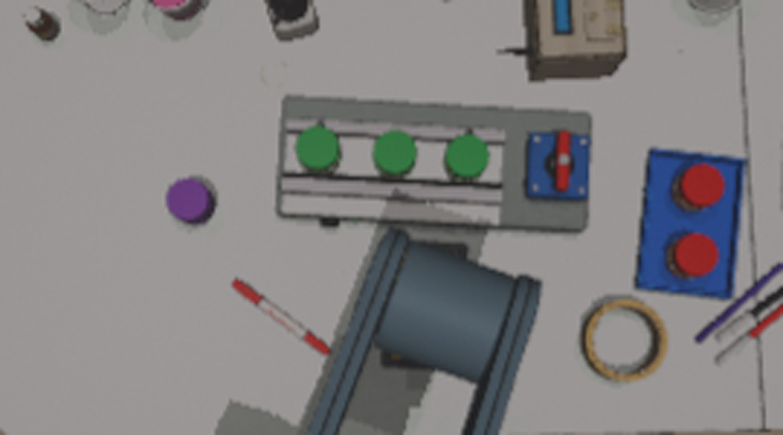

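The final picture shows green jars clamped at (318,148), (394,152) and (466,157), and the knob bar square at (563,160). The red jars are in the tray at (702,184) and (695,255), and tape and marker haven't moved. Handing in.

```bash
python3 -c "
from workcell import ticket
print(ticket.job_done())"
```

```text
the job is handed in; nothing more can be done
None
```

I handed in the job at about 59 s: both finished jars are in the tray, all three waiting jars are clamped with the knob at its tight stop, and the treadle was pressed to its stop and let go. The arm hid the treadle in the last picture, so I didn't see it back up, and the hand-in gave no verdict.

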